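# Refit the dosing plunger of the cheese pot filler

### The arm

A 6-joint arm with a two-finger parallel gripper is mounted at the origin on the work surface. World frame = base frame: x ahead of the robot, y to its left, z up, the work surface at z = 0. Lengths are in m, angles in degrees, forces in N, time in s.
With the tool pointing down it reaches from about 0.25 to 0.725 m from the base axis. Payload 9.7 kg.
Tool frame: the origin (TCP) lies on the centre line of the jaws, within the pads' length; the fingertips stand 19 mm ahead of it and the grasp point (between the pads) is the TCP; z points along the fingers, y is the direction in which the jaws open and shut (so a half turn about z gives the same grasp; the last joint's range is limited). The gripper opens to 85 mm and grips with 20 to 120 N. Pads are 22 mm wide; open, the fingers measure 114 mm over their backs; the gripper's body (76 mm by 85 mm) begins 54 mm behind the grasp point. The pads swing forward as they close: fully open they stand 13 mm farther back than shut.
Start: joints at [71.906, 4.979, 10.078, 95.1, 0, 90], TCP at [0.171, 0.523, 0.25] pointing down, gripper open.
Joint ranges: [-179.16, 179.16], [-48.56, 103.87], [-65.8, 70.77], [-126.05, 130.52], [-82.76, 87.17], [-180, 180]. Speed limits (degrees/s): [127.2, 127.2, 147.25, 180, 180, 180].

### API

Orientations are given as [roll, pitch, yaw] about the fixed x, y, z axes, in that order (R = Rz(yaw) Ry(pitch) Rx(roll)).
In Python, from workcell import bot gives the robot as it stands.
- The arm moves only by the tool servo_tool, never from a script. Its argument "motion" is a list that holds one entry, the list of rows, each a list of 6 numbers: the shift along the tool's x, y, z in mm, then the turn, a rotation vector about the tool's x, y, z in rad. A call has 1 to 5 rows; each row shifts and turns the commanded pose from where the row before left it, along the tool's axes as they then stand; what a row does not reach is not made up. A row lasts 1/10 s, in which the tool goes at most 50 mm and 8.59 degrees, less where a joint would pass 70% of its speed; a pose out of reach is approached as far as the arm can. A call is refused whole if a number of a shift passes 50 or a number of a turn 0.15, either way. A call with a gripper value outside its range is refused whole. "gripper" is the finger opening in mm, from 0 to 85.4, set as the call begins (left out, the last holds). The fingers move at their own pace and stop on an object; "newtons" is the grip in N (left out, the last holds). Time passes only in rows, so rows that do not move let the fingers close. It gives the time, the measured TCP pose, the force and the opening at its end, in the units of the state.
- bot.get_obs(): the state, without advancing time (a new reading comes with each control period).
- bot.camera(name): name is "side" or "top" or "wrist"; returns a dict with "color" (384x512x3 uint8, red, green, blue), "fx", "fy", "cx", "cy" (pixels), "k1" (the pictures are not rectified: a ray, as slopes to the right and down, at radius r is drawn at 1 + k1 r^2 times it, then the intrinsics apply), "R" (3x3) and "t" (3): a world point X has camera coordinates R X + t. Camera axes: x right, y down, z forward; pixel columns grow to the right and rows downward; lengths in m; the calibration is good to about 2 mm. A picture is of the moment at which its call begins. There is no depth.
- bot.job_done(): hands the job in, once; it reports no verdict.
Trained networks look in a picture, given as the dict that the camera call returned (one of the last four; its "shot" number tells which), for a name from the list of things; names that differ only in an ending like _2 or _b are one class to them, and where a whole thing is asked for, a point or a joint stands for the part that bears it (a point fixed in the world has none). Each returns a list of dicts, best first, with "confidence" (0 to 1); they miss things now and then, are a little off and sometimes report something else, mostly with a low value. They report only what shows in the picture. A call takes as long as a camera call. They do not tell look-alikes from the thing itself.
- bot.look_for(picture, label): "rect" ([left, top, width, height] in pixels, round what is visible of it).
The state is a dict: "time": time; "q": joint angles; "qd": joint speeds; "joint_efforts": joint torques, N m; "ee_pos": TCP position; "tcp_rot": TCP orientation; "wrist_force": force on the tool from outside, world axes, zero at the start; "torque": the same for the moment, N m; "opening": finger opening in m.
Only numpy, scipy, OpenCV 4.12 (cv2) and the standard library are available. Lean on these libraries where they do the work, as an engineer would, in place of code of your own. Each camera call takes 0.05 s, during which the arm holds its last target.

### The job

Refit the washed blue-collared plunger in the pot filler: take it off the drying rack, push its tip about halfway into the filler's blue horizontal bore and let go, then take hold of it again further back, on the blue tail behind the collar, and push it fully home, collar against the mouth, and let go. Leave the red and the yellow plunger lying on the rack.

Things in the scene. Friction and masses are not known exactly. Their poses are not given: they have to be found in the camera images.
- plunger_blue: Blue-collared plunger, 0.2 kg, level on a white rack, tip towards the filler. From the tip: steel shank dia 20, 150 long (first 8 tapered), blue collar dia 50, 8 thick, blue tail dia 20, 60 long. Origin on the axis at the very tip; x points along the rod out of the tip: collar's front face at x = -150, tail -158 to -218, centre of mass about -116 (mm). It may roll about x. On the rack its axis is 50 above the table.
- mouth (a point): Centre of the mouth of the filler's blue level tube, 100 mm above the table; x points into the bore, z up. Bore dia 24, 165 deep; its first 18 flare to 38 at the mouth (outside dia 58, tube 44). The filler's tall white body starts 165 behind the mouth. A plunger let go halfway stays, tail sagging about 7 deg: level it before pushing on or it binds. Home: collar's face on the mouth, tip 150 in, tail outside.
- red_tail (a point): Tail end, on the axis, of the red-collared plunger (sizes as the blue; x as the blue), of another machine: it stays on the rack. The three lie side by side 72 mm apart, in varying order. Each rests in two slots, each 12 mm long, centred 35 and 134 mm behind its tip, with sides rising to 53 mm above the table; between them the shank is free above a floor plate 8 mm thick. Lift a plunger straight up.
- yellow_tail (a point): Tail end, on the axis, of the yellow-collared plunger, of another machine: it stays on the rack. Same sizes as the blue one, its tip 218 mm from this point along x; also with its axis 50 mm above the table.
Mind the look-alikes: they are no part of the job. What is shaped like the plunger_blue but turquoise is not meant.

How it is judged:
By the outcome, as a careful person would: the job done as asked, in the order asked, and still so for the second after the job is handed in, with the robot touching nothing.
It also fails if it takes over 51 s, if anything falls off the work surface, if the arm or the gripper's body presses on something with over 40 N, if the wrist force passes 120 N, or if a joint passes its speed limit or range.

## Working session

There is one attempt and no reset: what is moved stays moved. The work goes in short steps, Python scripts to look and compute and a tool call to move; the robot and the scene stay as the last step left them, time stands still between calls to the robot, and variables do not carry over. Pictures are saved under pics/ and viewed, and the job is handed in when it is done.

Besides the shell and the picture viewer there is one more tool, called after "Request:" in YAML: its name, and indented under it one key for each argument. servo_tool: Moves the arm, as the interface text tells. Its arguments: {"type":"object","properties":{"motion":{"type":"array","items":{"type":"array","items":{"type":"array","items":{"type":"number"}}}},"gripper":{"type":"number"},"newtons":{"type":"number"}},"required":["motion"]}

```bash
mkdir -p pics; ls; cat > h.py <<'E'
import numpy as np, cv2, json, pickle
from workcell import bot
def shot(name,tag):
    p=bot.camera(name); cv2.imwrite(f'pics/{tag}.png',p['color'][:,:,::-1]); pickle.dump({k:p[k] for k in p},open(f'pics/{tag}.pkl','wb')); return p
def ray(p,u,v):
    a=np.array([(u-p['cx'])/p['fx'],(v-p['cy'])/p['fy']]); s=a.copy()
    for _ in range(30): s=a/(1+p['k1']*(s@s))
    R=np.array(p['R']);t=np.array(p['t']); d=R.T@np.array([s[0],s[1],1]); return -R.T@t,d/np.linalg.norm(d)
def onz(p,u,v,z):
    o,d=ray(p,u,v); return o+d*(z-o[2])/d[2]
def proj(p,X):
    c=np.array(p['R'])@np.array(X)+np.array(p['t']); s=c[:2]/c[2]; s=s*(1+p['k1']*(s@s)); return s[0]*p['fx']+p['cx'],s[1]*p['fy']+p['cy']
E
python3 - <<'E'
from h import *
o=bot.get_obs(); print({k:np.round(o[k],3) for k in o})
for n in ['side','top','wrist']:
    p=shot(n,n+'0'); print(n,p['fx'],p['cx'],p['cy'],p['k1'],np.round(-np.array(p['R']).T@p['t'],3),np.round(np.array(p['R'])[2],2),p['shot'])
    for l in ['plunger_blue','mouth','red_tail','yellow_tail']:
        print(l,[(np.round(r['rect']),round(r['confidence'],2)) for r in bot.look_for(p,l)])
ims=[cv2.imread(f'pics/{n}0.png') for n in ['side','top']]
cv2.imwrite('pics/a.png',cv2.resize(ims[0],(800,600)))
cv2.imwrite('pics/b.png',cv2.resize(ims[1],(800,600)))
E
```

```text
pics
{'time': np.float64(0.0), 'q': array([7.1907e+01, 5.0100e+00, 1.0034e+01, 9.5098e+01, 2.0000e-03,
       9.0001e+01]), 'qd': array([-0.011, -0.021,  0.028,  0.013, -0.021, -0.014]), 'joint_efforts': array([ 2.0000e-03, -5.2038e+01,  4.6481e+01,  1.6000e-02, -0.0000e+00,
        0.0000e+00]), 'ee_pos': array([0.171, 0.523, 0.25 ]), 'tcp_rot': array([-1.79926e+02, -2.00000e-03,  1.61906e+02]), 'wrist_force': array([-0.338, -0.502,  0.481]), 'torque': array([-0.01 , -0.007,  0.038]), 'opening': np.float64(0.086)}
side 398.265755750816 256.9906135565995 199.22710740252475 -0.05704494524544852 [-0.182 -0.851  0.881] [ 0.43  0.68 -0.6 ] 1
plunger_blue [(array([172., 167.,  53.,  19.]), 0.84), (array([247., 168.,  39.,  22.]), 0.69)]
mouth [(array([319., 191., 127., 139.]), 0.95), (array([230., 173.,  40.,  29.]), 0.62)]
red_tail [(array([232., 174.,  41.,  30.]), 0.7)]
yellow_tail [(array([260., 162.,  36.,  25.]), 0.53)]
top 376.67014711461644 253.94982019859353 191.18533138380255 0.02674935650654404 [0.283 0.063 1.123] [ 0.09 -0.01 -1.  ] 2
plunger_blue [(array([112., 176.,  36.,  68.]), 0.65), (array([175., 144.,  77.,  18.]), 0.64), (array([341., 202.,  45.,  70.]), 0.63)]
mouth [(array([340.,  94., 172.,  94.]), 0.55)]
red_tail [(array([177., 167.,  74.,  20.]), 0.6)]
yellow_tail [(array([171., 120.,  76.,  17.]), 0.81), (array([181., 167.,  74.,  19.]), 0.36)]
wrist 343.9366783356226 250.99564591818955 181.25801401322485 0.035498458473365746 [0.09  0.549 0.373] [ 0.31 -0.1  -0.94] 3
plunger_blue [(array([172., 206.,  43., 170.]), 0.78)]
mouth []
red_tail []
yellow_tail []
```

View pics/a.png

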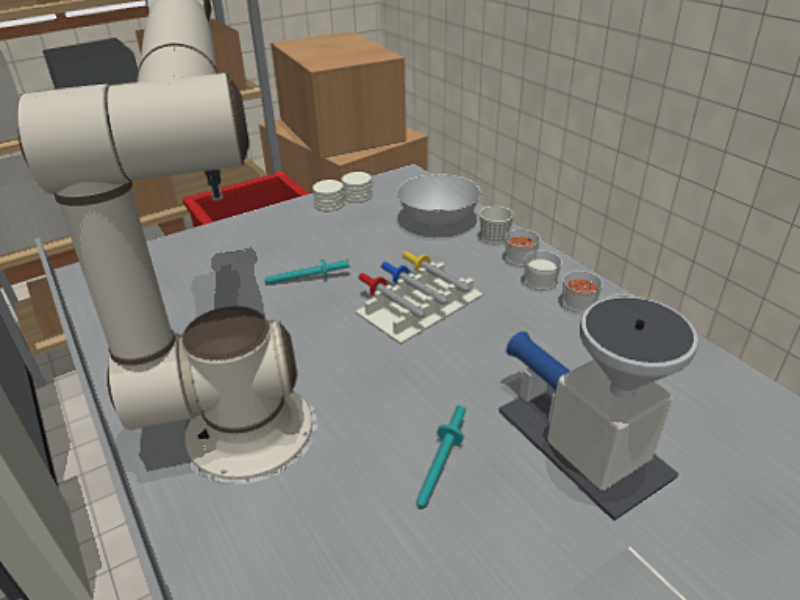

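View pics/b.png

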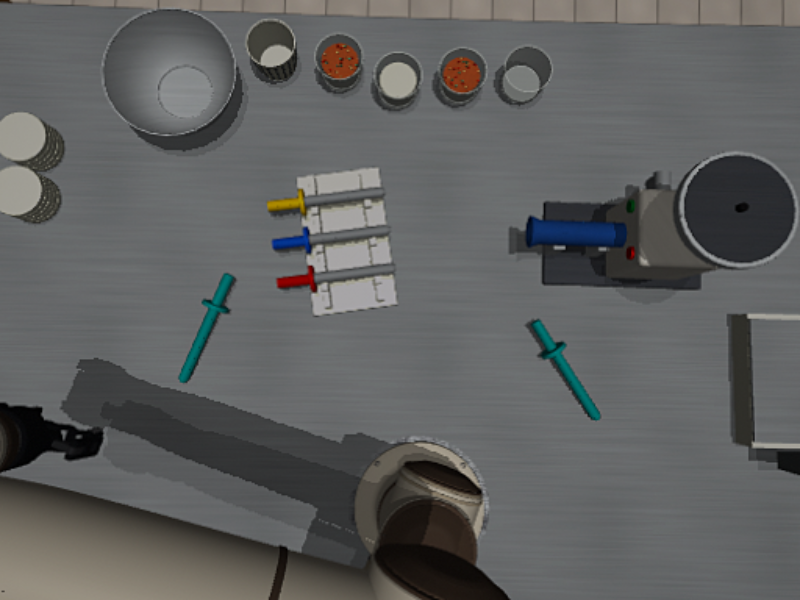

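View pics/wrist0.png

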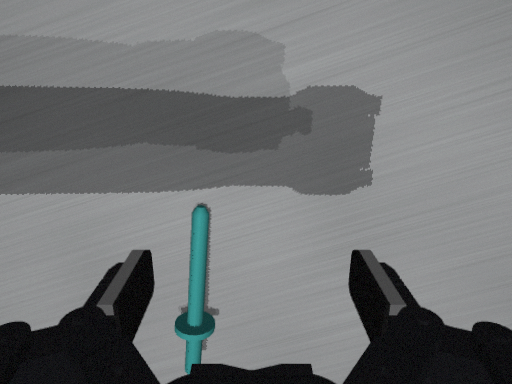

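The side (800x600) view shows the rack with red, blue and yellow plungers at about (372,283), (395,270) and (415,260), and the filler's blue tube mouth at about (517,343). In the top view the blue-collared one runs from its tail at (272,244) to its tip at (390,230), and the tube mouth is at (530,233). There are two turquoise look-alikes off the rack, at (207,328) and (565,370) in the top view. The one meant is the dark-blue plunger in the middle of the rack; I'll confirm it in an enlarged crop.

```bash
python3 - <<'E'
from h import *
p=pickle.load(open('pics/top0.pkl','rb')); s=pickle.load(open('pics/side0.pkl','rb'))
a=cv2.resize(p['color'][95:215,160:420],None,fx=3,fy=3,interpolation=cv2.INTER_CUBIC)
b=cv2.resize(s['color'][150:260,220:380],None,fx=3,fy=3,interpolation=cv2.INTER_CUBIC)
c=np.zeros((a.shape[0],a.shape[1],3),np.uint8)
cv2.imwrite('pics/c.png',a[:,:,::-1]); cv2.imwrite('pics/d.png',b[:,:,::-1])
for n,q in(('top',p),('side',s)):
    hsv=cv2.cvtColor(q['color'],cv2.COLOR_RGB2HSV)
    m=((hsv[...,0]>104)&(hsv[...,0]<130)&(hsv[...,1]>120)&(hsv[...,2]>40)).astype(np.uint8)
    k,l,st,ce=cv2.connectedComponentsWithStats(m)
    for i in range(1,k):
        if st[i,4]>30: print(n,st[i],ce[i].round(1))
E
```

```text
top [337 139  64  19 956] [368.6 148.7]
top [174 145  25  17 197] [187.6 154.4]
side [244 168  18  14  88] [252.3 172.8]
side [325 213  39  36 560] [342.7 229. ]
```

View pics/c.png

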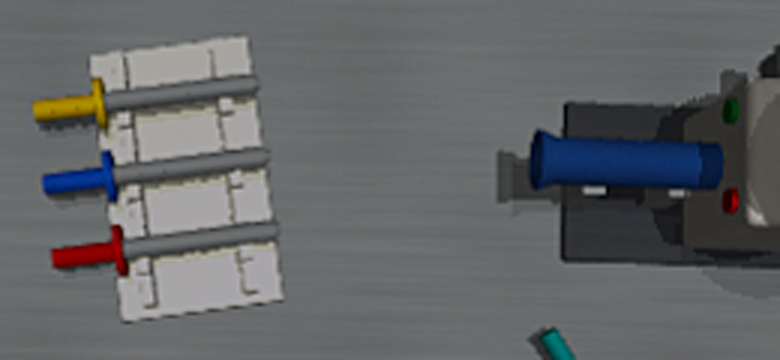

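View pics/d.png

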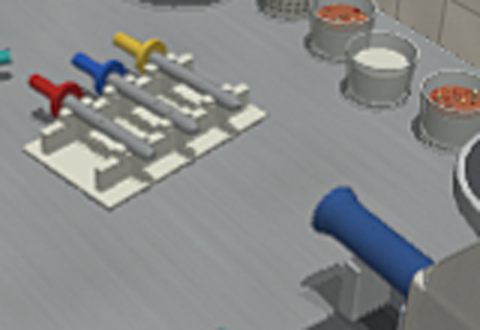

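The crop confirms it: dark-blue plunger in the middle of the rack, tail (44,184), collar (109,176), tip (268,157) in the crop. The filler tube runs from (533,158) to (720,165).

```bash
python3 - <<'E'
from h import *
p=pickle.load(open('pics/top0.pkl','rb')); s=pickle.load(open('pics/side0.pkl','rb'))
def c(u,v): return (160+(u+.5)/3-.5,95+(v+.5)/3-.5)
for n,(u,v) in dict(ytail=(33,109),ytip=(258,84),tail=(43,184),col=(109,176),tip=(269,157),rtail=(52,258),rtip=(278,230)).items():
    print(n,onz(p,*c(u,v),.05).round(4))
tail=onz(p,*c(43,184),.05);tip=onz(p,*c(269,157),.05); d=tip-tail;print(np.linalg.norm(d),np.degrees(np.arctan2(d[1],d[0])))
for z in (.1,):
  for n,(u,v) in dict(mouth=(534,158),flare_top=(540,130),flare_bot=(540,187),mid=(600,162),mid2=(690,165),end=(720,165)).items(): print(n,onz(p,*c(u,v),z).round(4))
# tube mask axis: per-column centre in 350..385
hsv=cv2.cvtColor(p['color'],cv2.COLOR_RGB2HSV)
m=((hsv[...,0]>100)&(hsv[...,0]<130)&(hsv[...,1]>120)&(hsv[...,2]>40))
P=[];
for u in range(352,393):
    v=np.where(m[130:170,u])[0]+130; P.append(onz(p,u,v.mean(),.1))
    if u%10==0: print(u,v.min(),v.max(), np.linalg.norm(onz(p,u,v.min()-.5,.1)-onz(p,u,v.max()+.5,.1)))
P=np.array(P); k=np.polyfit(P[:,1],P[:,0],1); print('axis x=',k, 'dir yaw',np.degrees(np.arctan2(-1,-k[0])))
for X in [onz(p,*c(534,158),.1),tail,tip]: print(proj(s,X))
E
```

```text
ytail [0.5499 0.2921 0.05  ]
ytip [0.5802 0.0763 0.05  ]
tail [0.4772 0.2797 0.05  ]
col [0.4865 0.217  0.05  ]
tip [0.5088 0.0641 0.05  ]
rtail [0.4062 0.2684 0.05  ]
rtip [0.4381 0.0539 0.05  ]
0.21789792679359954 -81.66565143333007
mouth [ 0.5031 -0.1798  0.1   ]
flare_top [ 0.5294 -0.1853  0.1   ]
flare_bot [ 0.4762 -0.1854  0.1   ]
mid [ 0.5007 -0.2406  0.1   ]
mid2 [ 0.4998 -0.3233  0.1   ]
end [ 0.5004 -0.3509  0.1   ]
360 141 155 0.04200377344499518
370 142 156 0.04198798463810236
380 141 157 0.047587663379327294
390 142 157 0.04477851001290852
axis x= [0.02222126 0.50726294] dir yaw -91.27297487534153
(np.float64(330.94358536492564), np.float64(219.5011568157776))
(np.float64(245.47368163700727), np.float64(169.41262460328056))
(np.float64(284.92635779799963), np.float64(193.5408443406989))
```

```bash
cat >> h.py <<'E'
from scipy.spatial.transform import Rotation as Ro
def cur():
    o=bot.get_obs(); return np.array(o['ee_pos']),Ro.from_euler('xyz',o['tcp_rot'],degrees=True)
def plan(pos,rot,tp,trpy,n):
    tr=Ro.from_euler('xyz',trpy,degrees=True); rv=(rot.inv()*tr).as_rotvec(); st=np.round(rv/n,4); d=(np.array(tp)-pos)/n
    rows=[]; p=pos.copy(); r=rot
    for i in range(n):
        tgt=pos+d*(i+1); s=np.round(r.inv().apply(tgt-p)*1000,1); rows.append([float(x) for x in s]+[float(x) for x in st])
        p=p+r.apply(s/1000); r=r*Ro.from_rotvec(st)
    for i in range(0,n,5): print(json.dumps(rows[i:i+5]))
    print('end',p.round(4),r.as_euler('xyz',degrees=True).round(2))
    return p,r
E
python3 - <<'E'
from h import *
p,r=cur(); plan(p,r,[.493,.173,.19],[180,0,98.3],11)
E
```

```text
[[-37.7, -21.1, 5.5, 0.0, 0.0, 0.1009], [-39.7, -17.3, 5.5, 0.0, 0.0, 0.1009], [-41.2, -13.1, 5.4, 0.0, 0.0, 0.1009], [-42.3, -8.9, 5.5, 0.0, 0.0, 0.1009], [-42.9, -4.7, 5.5, 0.0, 0.0, 0.1009]]
[[-43.3, -0.2, 5.5, 0.0, 0.0, 0.1009], [-43.0, 4.1, 5.5, 0.0, 0.0, 0.1009], [-42.4, 8.4, 5.4, 0.0, 0.0, 0.1009], [-41.4, 12.6, 5.5, 0.0, 0.0, 0.1009], [-39.8, 16.7, 5.5, 0.0, 0.0, 0.1009]]
[[-38.0, 20.7, 5.5, 0.0, 0.0, 0.1009]]
end [0.493 0.173 0.19 ] [180.    -0.    98.31]
```

Request:
servo_tool:
  motion:
    - [[-38,-21,5,0,0,0.1],[-40,-17,5,0,0,0.1],[-41,-13,5,0,0,0.1],[-42,-9,5,0,0,0.1],[-43,-5,5,0,0,0.1]]
  gripper: 50

```text
time: 1.25
ee_pos: [0.3185, 0.3629, 0.2253]
tcp_rot: [180.0, -0.0, 133.0]
wrist_force: [-0.1, 0.5, 0.3]
opening: 0.05
```

Request:
servo_tool:
  motion:
    - [[-43,0,5,0,0,0.1],[-43,4,5,0,0,0.1],[-42,8,5,0,0,0.1],[-41,13,5,0,0,0.1],[-40,17,5,0,0,0.1]]

```text
time: 1.75
ee_pos: [0.4659, 0.2055, 0.2003]
tcp_rot: [180.0, -0.0, 104.4]
wrist_force: [0.6, 1.2, -1.1]
opening: 0.0501
```

Request:
servo_tool:
  motion:
    - [[-38,21,5,0,0,0.1],[0,0,0,0,0,0],[0,0,0,0,0,0]]

```text
time: 2.05
ee_pos: [0.4951, 0.1748, 0.195]
tcp_rot: [-180.0, -0.0, 98.8]
wrist_force: [0.0, -0.0, -0.2]
opening: 0.05
```

```bash
python3 - <<'E'
from h import *
o=bot.get_obs(); print({k:np.round(o[k],3) for k in o})
p=shot('wrist','w1')
E
```

```text
{'time': np.float64(2.05), 'q': array([ 1.94350e+01,  8.10000e-01, -3.90000e-01,  8.88450e+01,
        1.10000e-02,  1.00644e+02]), 'qd': array([ 2.207, -1.021, -0.251,  0.298,  0.137, -0.099]), 'joint_efforts': array([-1.8580e+00, -4.6889e+01,  4.6995e+01, -1.9200e-01, -1.1000e-01,
        4.1000e-02]), 'ee_pos': array([0.495, 0.175, 0.195]), 'tcp_rot': array([-1.79954e+02, -3.00000e-03,  9.87920e+01]), 'wrist_force': array([ 0.026, -0.027, -0.16 ]), 'torque': array([ 0.   ,  0.021, -0.003]), 'opening': np.float64(0.05)}
```

View pics/w1.png

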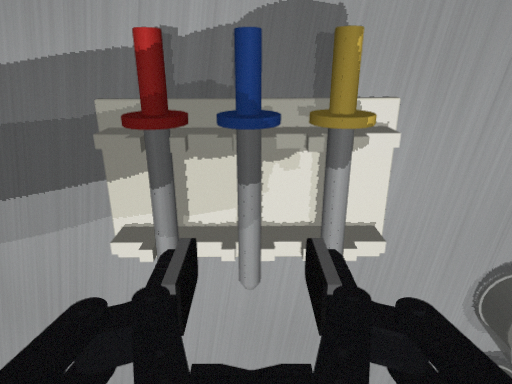

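The wrist view shows red, blue and yellow from left to right. The blue plunger's tail end is at (248,30), its collar at (249,118) and its tip at (250,289), roughly centred between the fingers.

```bash
python3 - <<'E'
from h import *
p=pickle.load(open('pics/w1.pkl','rb'))
A=onz(p,248.5,30,.05);B=onz(p,250,288,.05);C=onz(p,249,120,.05)
print(A.round(4),B.round(4),C.round(4),np.linalg.norm(A-B))
d=B-A;print(np.degrees(np.arctan2(d[1],d[0])))
hsv=cv2.cvtColor(p['color'],cv2.COLOR_RGB2HSV)
m=((hsv[...,0]>100)&(hsv[...,0]<135)&(hsv[...,1]>120)&(hsv[...,2]>30))
Q=[]
for v in range(35,108,3):
    u=np.where(m[v])[0]; Q.append(onz(p,u.mean(),v,.05))
g=p['color'].astype(int)
Q=np.array(Q);k=np.polyfit(Q[:,1],Q[:,0],1);print(k,np.degrees(np.arctan2(-1,-k[0])), np.polyval(k,[.2797,.217,.17,.0641]))
E
```

```text
[0.4764 0.2783 0.05  ] [0.5105 0.0629 0.05  ] [0.4863 0.2154 0.05  ] 0.21806166259382653
-80.98898954491143
[-0.16187704  0.52055241] -80.80489172577424 [0.4752754  0.48542509 0.49303331 0.51017609]
```

Request:
servo_tool:
  motion:
    - [[-2.7,-2.2,30,0,0,0],[0,0,40,0,0,0],[0,0,40,0,0,0],[0,0,25,0,0,0],[0,0,10,0,0,0]]

```text
time: 2.6
ee_pos: [0.4911, 0.1733, 0.048]
tcp_rot: [-179.8, 0.0, 99.0]
wrist_force: [-0.3, 0.4, 0.1]
opening: 0.0501
```

Request:
servo_tool:
  motion:
    - [[0,0,0,0,0,0],[0,0,0,0,0,0]]

```text
time: 2.8
ee_pos: [0.4936, 0.1733, 0.052]
tcp_rot: [179.9, -0.0, 98.9]
wrist_force: [-0.4, -0.4, 0.1]
opening: 0.05
```

Request:
servo_tool:
  motion:
    - [[0,0,0,0,0,0],[0,0,0,0,0,0],[0,0,0,0,0,0],[0,0,0,0,0,0],[0,0,0,0,0,0]]
  gripper: 10
  newtons: 50

```text
time: 3.3
ee_pos: [0.4935, 0.1728, 0.0517]
tcp_rot: [179.9, -0.0, 98.9]
wrist_force: [-2.4, 0.4, 6.7]
opening: 0.0185
```

```bash
python3 - <<'E'
from h import *
o=bot.get_obs(); print({k:np.round(o[k],4) for k in ['time','ee_pos','tcp_rot','wrist_force','torque','opening']})
p=shot('wrist','w2')
E
```

```text
{'time': np.float64(3.3), 'ee_pos': array([0.4935, 0.1728, 0.0517]), 'tcp_rot': array([ 1.799151e+02, -3.990000e-02,  9.888430e+01]), 'wrist_force': array([-2.4479,  0.3823,  6.6562]), 'torque': array([0.0109, 0.5599, 0.0174]), 'opening': np.float64(0.0185)}
```

View pics/w2.png

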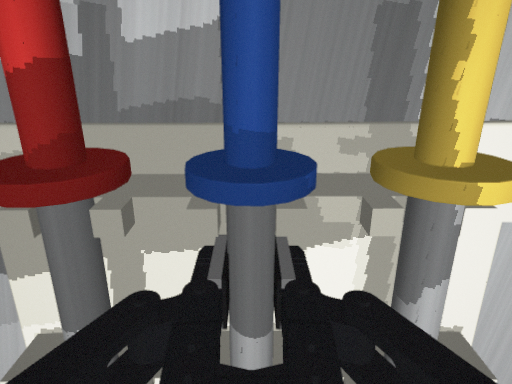

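Request:
servo_tool:
  motion:
    - [[0,0,-15,0,0,0],[0,0,-25,0,0,0],[0,0,-30,0,0,0],[0,0,-20,0,0,0],[0,0,0,0,0,0]]

```text
time: 3.85
ee_pos: [0.4946, 0.173, 0.1444]
tcp_rot: [179.7, -0.1, 98.9]
wrist_force: [0.7, -0.8, -1.4]
opening: 0.0182
```

```bash
python3 - <<'E'
from h import *
o=bot.get_obs(); print({k:np.round(o[k],4) for k in ['time','ee_pos','tcp_rot','wrist_force','torque','opening']})
p,r=cur(); plan(p,r,[.5055,-.03,.125],[180,0,88.9],8)
p=shot('wrist','w3')
E
```

```text
{'time': np.float64(3.85), 'ee_pos': array([0.4946, 0.173 , 0.1444]), 'tcp_rot': array([ 1.796767e+02, -5.550000e-02,  9.887250e+01]), 'wrist_force': array([ 0.7441, -0.7979, -1.446 ]), 'torque': array([ 0.0179, -0.015 , -0.0112]), 'opening': np.float64(0.0182)}
[[-25.3, -2.6, 2.4, 0.0007, -0.0002, 0.0218], [-25.3, -2.0, 2.4, 0.0007, -0.0002, 0.0218], [-25.4, -1.5, 2.4, 0.0007, -0.0002, 0.0218], [-25.4, -0.9, 2.4, 0.0007, -0.0002, 0.0218], [-25.4, -0.3, 2.4, 0.0007, -0.0002, 0.0218]]
[[-25.4, 0.1, 2.4, 0.0007, -0.0002, 0.0218], [-25.4, 0.8, 2.4, 0.0007, -0.0002, 0.0218], [-25.4, 1.3, 2.5, 0.0007, -0.0002, 0.0218]]
end [ 0.5055 -0.03    0.125 ] [-1.800e+02  1.000e-02  8.888e+01]
```

View pics/w3.png

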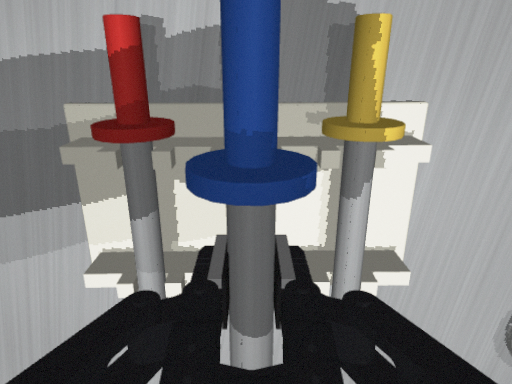

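The blue plunger is lifted, with its collar at (251,175) unchanged in the hand. Red (134,128) and yellow (362,126) are still on the rack.

Request:
servo_tool:
  motion:
    - [[-25,-2.5,2.5,0,0,0.022],[-25,-2,2.5,0,0,0.022],[-25,-1.5,2.5,0,0,0.022],[-26,-1,2.5,0,0,0.022],[-26,0,2.5,0,0,0.022]]

```text
time: 4.4
ee_pos: [0.4994, 0.0444, 0.1264]
tcp_rot: [-179.9, 0.0, 92.5]
wrist_force: [-0.0, -0.2, -1.6]
opening: 0.0188
```

Request:
servo_tool:
  motion:
    - [[-26,0,2.5,0,0,0.022],[-25,1,2.5,0,0,0.022],[-25,1.5,2.5,0,0,0.02],[0,0,0,0,0,0],[0,0,0,0,0,0]]

```text
time: 4.9
ee_pos: [0.5039, -0.0307, 0.1192]
tcp_rot: [-179.9, -0.0, 88.9]
wrist_force: [0.3, 0.3, -1.4]
opening: 0.0187
```

```bash
python3 - <<'E'
from h import *
o=bot.get_obs(); print({k:np.round(o[k],4) for k in ['time','ee_pos','tcp_rot','wrist_force','torque','opening']})
p=shot('top','t2');s=shot('side','s2')
a=cv2.resize(p['color'][100:200,230:430],None,fx=4,fy=4,interpolation=cv2.INTER_CUBIC)
b=cv2.resize(s['color'][150:290,240:440],None,fx=4,fy=4,interpolation=cv2.INTER_CUBIC)
cv2.imwrite('pics/t2c.png',a[:,:,::-1]); cv2.imwrite('pics/s2c.png',b[:,:,::-1])
E
```

```text
{'time': np.float64(4.9), 'ee_pos': array([ 0.5039, -0.0307,  0.1192]), 'tcp_rot': array([-1.799007e+02, -1.330000e-02,  8.885230e+01]), 'wrist_force': array([ 0.3001,  0.2984, -1.4463]), 'torque': array([-0.0144,  0.0059,  0.012 ]), 'opening': np.float64(0.0187)}
```

View pics/t2c.png

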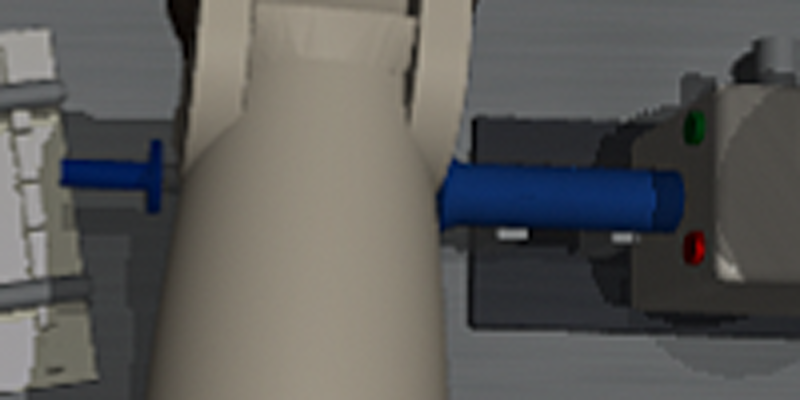

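View pics/s2c.png

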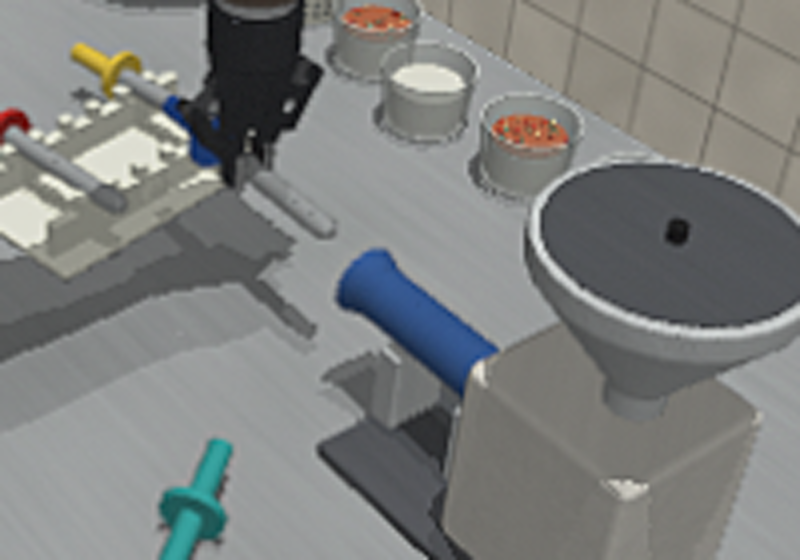

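Top crop: the held tail and collar are at (62..160,173), the arm hides the shank, and the tube is at (440..680,195). Side crop: the tip is at (332,230) and the mouth at (350,285), so the tip stands just before the mouth.

```bash
python3 - <<'E'
from h import *
p=pickle.load(open('pics/top0.pkl','rb'));p2=pickle.load(open('pics/t2.pkl','rb'));s=pickle.load(open('pics/s2.pkl','rb'))
def fit(q,u0,u1,v0,v1,z,edge=False):
    hsv=cv2.cvtColor(q['color'],cv2.COLOR_RGB2HSV)
    m=((hsv[...,0]>100)&(hsv[...,0]<130)&(hsv[...,1]>110)&(hsv[...,2]>30))
    P=[]
    for u in range(u0,u1):
        v=np.where(m[v0:v1,u])[0]+v0
        P.append(onz(q,u,v.mean(),z))
    P=np.array(P);k=np.polyfit(P[:,1],P[:,0],1);return k,np.degrees(np.arctan2(-1,-k[0])),P
k,a,P=fit(p,350,395,130,175,.1);print('tube0',k,a,np.polyval(k,[-.18,-.33]))
k,a,P=fit(p2,347,395,130,175,.1);print('tube2',k,a,np.polyval(k,[-.18,-.33]))
k,a,P=fit(p2,247,266,130,160,.1175);print('tail',k,a,P[0],np.polyval(k,[.08,-.0307,-.14]))
# side: tip & mouth
c=lambda u,v:(240+(u+.5)/4-.5,150+(v+.5)/4-.5)
print('tip at', c(333,231))
for z in (.115,.1175,.12): print(z,onz(s,*c(333,231),z).round(4))
# silhouette of tube in side: model overlay
im=cv2.resize(s['color'],None,fx=2,fy=2)
def cyl(y0,y1,r,x0=.5033,sl=.022,z=.1,n=40):
    out=[]
    for y in (y0,y1):
        x=x0+sl*(y+.18)
        out.append([proj(s,[x+r*np.cos(t),y,z+r*np.sin(t)]) for t in np.linspace(0,2*np.pi,n)])
    return out
im=cv2.resize(s['color'][190:260,310:380],None,fx=8,fy=8,interpolation=cv2.INTER_CUBIC)
for ring,col in ((cyl(-.18,-.18,.029)[0],(255,255,0)),(cyl(-.30,-.30,.022)[0],(255,0,0)),(cyl(-.22,-.22,.022)[0],(0,255,0))):
    pts=np.array([[(u-310+.5)*8,(v-190+.5)*8] for u,v in ring],np.int32); cv2.polylines(im,[pts],True,col,1)
cv2.imwrite('pics/ov.png',im[:,:,::-1])
E
```

```text
tube0 [0.0130509  0.50403619] -90.74771919492406 [0.50168702 0.49972939]
tube2 [0.01217985 0.50383473] -90.69781927365023 [0.50164236 0.49981538]
tail [0.01041204 0.50518756] -90.59654420787112 [0.50543546 0.07056453 0.1175    ] [0.50602052 0.50486791 0.50372987]
tip at (322.875, 207.375)
0.115 [ 0.5086 -0.1338  0.115 ]
0.1175 [ 0.5064 -0.1362  0.1175]
0.12 [ 0.5041 -0.1385  0.12  ]
```

View pics/ov.png

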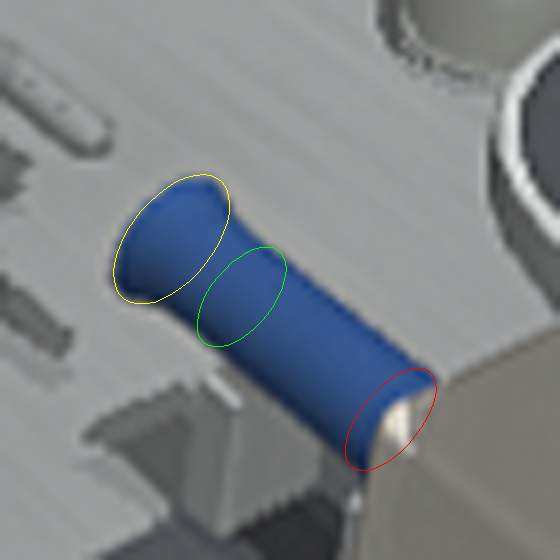

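The mouth model (yellow ring, centre at (0.5033,-0.18,0.1)) fits the tube in the side view. Next I'll overlay the predicted held plunger in both views.

```bash
python3 - <<'E'
from h import *
p2=pickle.load(open('pics/t2.pkl','rb'));s=pickle.load(open('pics/s2.pkl','rb'))
pos=np.array([.5039,-.0307,.1192]);yaw=np.radians(88.85);ax=-np.array([np.cos(yaw),np.sin(yaw),0])
n=np.cross(ax,[0,0,1]);tip=pos+ax*.110-[0,0,.0017];print(tip)
def ring(q,x,r,t=None):
    t=tip if t is None else t
    return [proj(q,t+ax*x+r*(np.cos(a)*n+np.sin(a)*np.array([0,0,1]))) for a in np.linspace(0,2*np.pi,41)]
def draw(q,u0,v0,w,h,f,name):
    im=cv2.resize(q['color'][v0:v0+h,u0:u0+w],None,fx=f,fy=f,interpolation=cv2.INTER_CUBIC)
    for x,r,c in((-.008,.010,(255,0,0)),(-.06,.01,(255,255,0)),(-.15,.025,(255,255,0)),(-.158,.025,(0,255,0)),(-.218,.01,(255,0,255))):
        pts=np.array([[(u-u0+.5)*f,(v-v0+.5)*f] for u,v in ring(q,x,r)],np.int32);cv2.polylines(im,[pts],True,c,1)
    u,v=proj(q,tip);cv2.circle(im,(int((u-u0+.5)*f),int((v-v0+.5)*f)),2,(255,0,0),-1)
    return im
a=draw(s,275,165,80,55,8,'');b=draw(p2,240,120,80,40,8,'')
cv2.imwrite('pics/o1.png',a[:,:,::-1]);cv2.imwrite('pics/o2.png',b[:,:,::-1])
E
```

```text
[ 0.50169231 -0.14067784  0.1175    ]
```

View pics/o1.png

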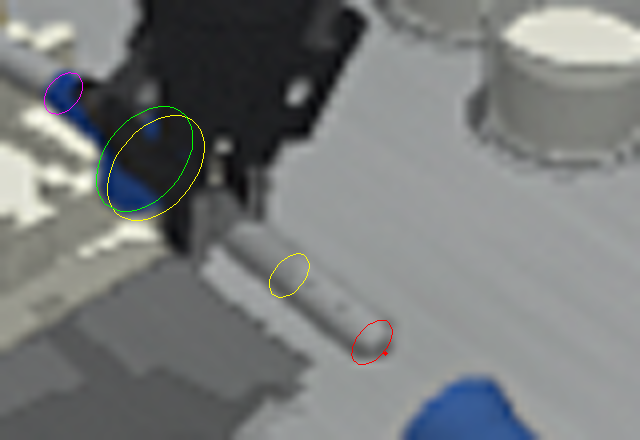

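View pics/o2.png

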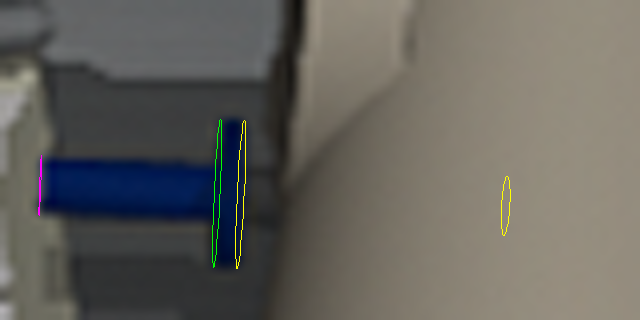

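Request:
servo_tool:
  motion:
    - [[0,0,9,0,0,-0.004],[0,0,9,0,0,0],[-15,0,0,0,0,0],[-12,0,0,0,0,0],[-8,0,0,0,0,0]]

```text
time: 5.5
ee_pos: [0.5039, -0.0667, 0.1024]
tcp_rot: [180.0, 0.0, 89.1]
wrist_force: [-0.7, 0.4, -0.3]
opening: 0.0182
```

Request:
servo_tool:
  motion:
    - [[-6,0,0,0,0,0],[-6,0,0,0,0,0],[-4,0,0,0,0,0],[0,0,0,0,0,0]]

```text
time: 5.9
ee_pos: [0.5037, -0.0819, 0.1024]
tcp_rot: [180.0, 0.0, 89.1]
wrist_force: [-0.0, -0.4, -1.6]
opening: 0.0185
```

```bash
python3 - <<'E'
from h import *
o=bot.get_obs(); print({k:np.round(o[k],4) for k in ['time','ee_pos','tcp_rot','wrist_force','torque','opening']})
s=shot('side','s3')
b=cv2.resize(s['color'][160:260,265:395],None,fx=6,fy=6,interpolation=cv2.INTER_CUBIC)
cv2.imwrite('pics/s3c.png',b[:,:,::-1])
E
```

```text
{'time': np.float64(5.9), 'ee_pos': array([ 0.5037, -0.0819,  0.1024]), 'tcp_rot': array([1.799926e+02, 2.200000e-03, 8.910800e+01]), 'wrist_force': array([-0.0492, -0.357 , -1.5955]), 'torque': array([-0.0379, -0.0061,  0.0734]), 'opening': np.float64(0.0185)}
```

View pics/s3c.png

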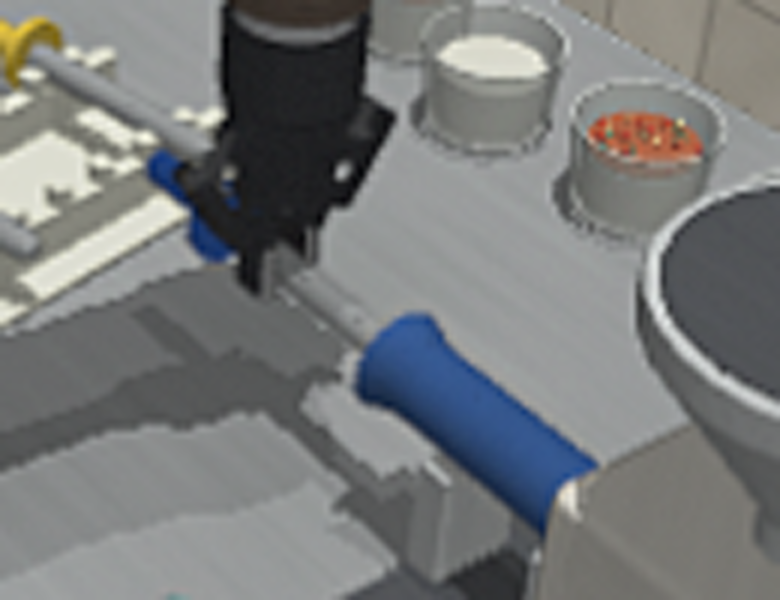

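The shank enters the mouth at about (370,330), centred, and no force shows. I'll go on slowly.

Request:
servo_tool:
  motion:
    - [[-4,0,0,0,0,0],[-4,0,0,0,0,0],[-4,0,0,0,0,0]]

```text
time: 6.25
ee_pos: [0.5035, -0.0937, 0.1023]
tcp_rot: [180.0, 0.0, 89.2]
wrist_force: [-0.1, 0.0, -0.9]
opening: 0.0188
```

Request:
servo_tool:
  motion:
    - [[-4,0,0,0,0,0],[-4,0,0,0,0,0],[0,0,0,0,0,0]]

```text
time: 6.55
ee_pos: [0.5033, -0.102, 0.1023]
tcp_rot: [180.0, 0.0, 89.1]
wrist_force: [-0.1, -0.2, -1.4]
opening: 0.018
```

```bash
python3 - <<'E'
from h import *
o=bot.get_obs(); print({k:np.round(o[k],4) for k in ['time','ee_pos','tcp_rot','wrist_force','torque','opening']})
E
```

```text
{'time': np.float64(6.55), 'ee_pos': array([ 0.5033, -0.102 ,  0.1023]), 'tcp_rot': array([1.80000e+02, 5.70000e-03, 8.91097e+01]), 'wrist_force': array([-0.1013, -0.2196, -1.3562]), 'torque': array([-0.0198, -0.0131,  0.0668]), 'opening': np.float64(0.018)}
```

Request:
servo_tool:
  motion:
    - [[-5,0,0,0,0,0],[-5,0,0,0,0,0],[-4,0,0,0,0,0]]

```text
time: 6.85
ee_pos: [0.5032, -0.1159, 0.1023]
tcp_rot: [180.0, 0.0, 89.1]
wrist_force: [0.5, 0.7, -1.3]
opening: 0.0185
```

Request:
servo_tool:
  motion:
    - [[-5,0,0,0,0,0],[-5,0,0,0,0,0],[-4,0,0,0,0,0]]

```text
time: 7.15
ee_pos: [0.5029, -0.13, 0.1023]
tcp_rot: [-180.0, 0.0, 89.1]
wrist_force: [-0.0, 0.6, -1.4]
opening: 0.0183
```

Request:
servo_tool:
  motion:
    - [[-5,0,0,0,0,0],[-5,0,0,0,0,0],[-5,0,0,0,0,0],[0,0,0,0,0,0]]

```text
time: 7.55
ee_pos: [0.5027, -0.1451, 0.1022]
tcp_rot: [-180.0, 0.0, 89.1]
wrist_force: [-0.1, -0.4, -1.4]
opening: 0.0182
```

```bash
python3 - <<'E'
from h import *
o=bot.get_obs(); print({k:np.round(o[k],4) for k in ['time','ee_pos','tcp_rot','wrist_force','torque','opening']})
s=shot('side','s4')
b=cv2.resize(s['color'][160:260,265:395],None,fx=6,fy=6,interpolation=cv2.INTER_CUBIC)
cv2.imwrite('pics/s4c.png',b[:,:,::-1])
shot('wrist','w4')
E
```

```text
{'time': np.float64(7.55), 'ee_pos': array([ 0.5027, -0.1451,  0.1022]), 'tcp_rot': array([-1.799998e+02,  6.200000e-03,  8.910540e+01]), 'wrist_force': array([-0.1051, -0.401 , -1.4234]), 'torque': array([ 0.025 , -0.0348,  0.0174]), 'opening': np.float64(0.0182)}
```

View pics/s4c.png

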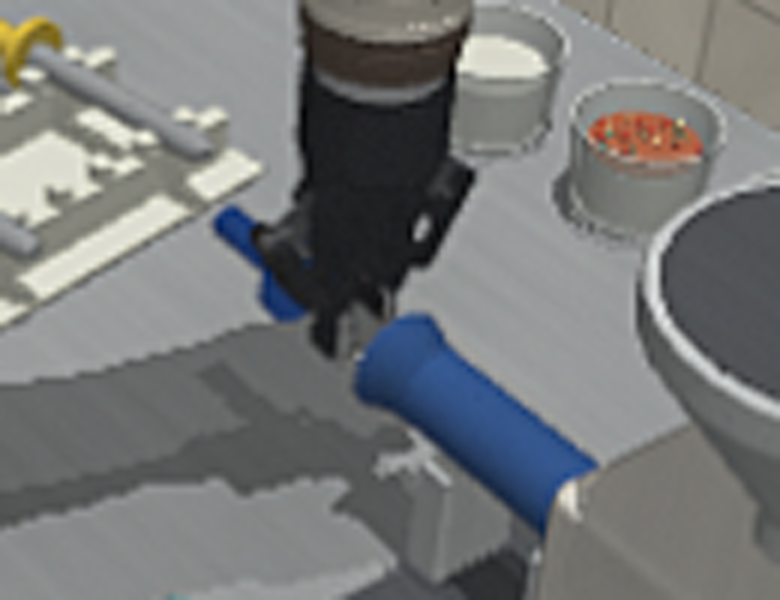

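View pics/w4.png

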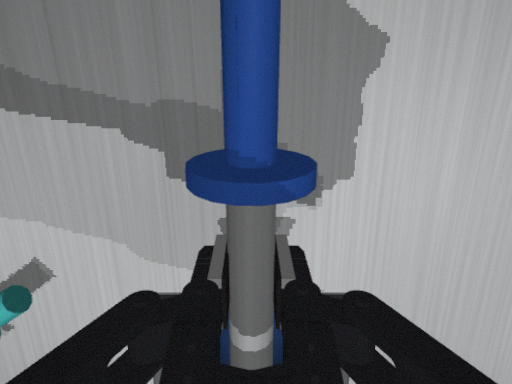

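The plunger is about 75 mm in. Its collar is at (251,175) in the wrist view, unchanged, so it hasn't slipped in the grip, and there is no contact force. I'll let go and lift.

Request:
servo_tool:
  motion:
    - [[0,0,0,0,0,0],[0,0,0,0,0,0],[0,0,0,0,0,0],[0,0,0,0,0,0]]
  gripper: 50

```text
time: 8.05
ee_pos: [0.5028, -0.1443, 0.1024]
tcp_rot: [180.0, 0.0, 89.2]
wrist_force: [-0.6, -0.3, 0.5]
opening: 0.0501
```

Request:
servo_tool:
  motion:
    - [[0,0,-15,0,0,0],[0,0,-30,0,0,0],[0,0,-40,0,0,0],[15,0,-15,0,0,0],[30,0,0,0,0,0]]

```text
time: 8.55
ee_pos: [0.5045, -0.1, 0.2061]
tcp_rot: [179.7, 0.1, 89.0]
wrist_force: [0.4, 0.1, 0.3]
opening: 0.0501
```

Request:
servo_tool:
  motion:
    - [[25,0,0,0,0,0],[5,0,0,0,0,0],[0,0,0,0,0,0],[0,0,0,0,0,0]]

```text
time: 8.95
ee_pos: [0.5039, -0.0698, 0.2025]
tcp_rot: [180.0, 0.0, 89.2]
wrist_force: [-0.3, -0.4, -1.1]
opening: 0.05
```

```bash
python3 - <<'E'
from h import *
o=bot.get_obs(); print({k:np.round(o[k],4) for k in ['time','ee_pos','tcp_rot','wrist_force','torque','opening']})
s=shot('side','s5')
b=cv2.resize(s['color'][160:260,265:395],None,fx=6,fy=6,interpolation=cv2.INTER_CUBIC)
cv2.imwrite('pics/s5c.png',b[:,:,::-1])
shot('wrist','w5'); shot('top','t5')
E
```

```text
{'time': np.float64(8.95), 'ee_pos': array([ 0.5039, -0.0698,  0.2025]), 'tcp_rot': array([1.799947e+02, 1.680000e-02, 8.915120e+01]), 'wrist_force': array([-0.2535, -0.4152, -1.0647]), 'torque': array([-0.0469,  0.0193,  0.0212]), 'opening': np.float64(0.05)}
```

View pics/s5c.png

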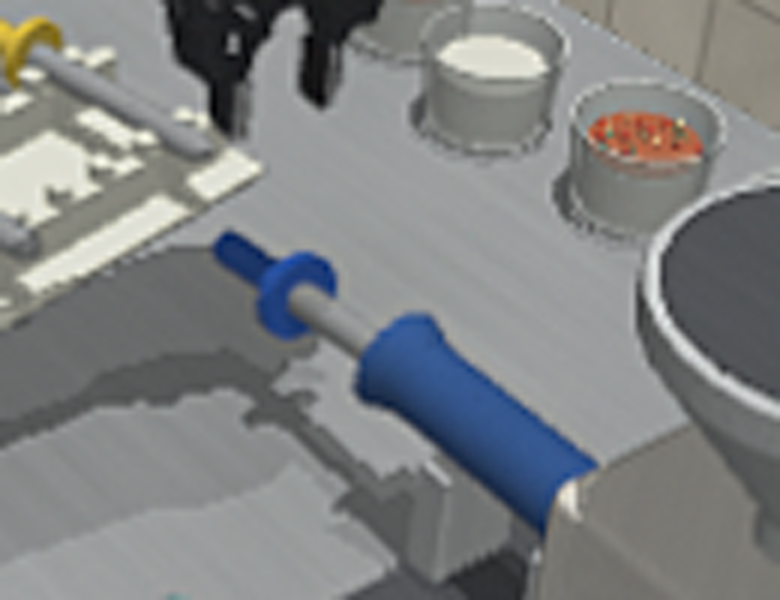

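View pics/w5.png

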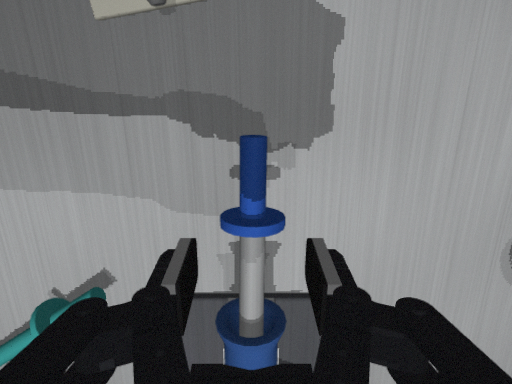

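The plunger stays about halfway in, tail sagging: side crop tail end (225,240), collar (298,295), mouth (375,355); wrist tail end (253,137), collar (253,220). Next I'll overlay a sag model.

```bash
cat > ov.py <<'E'
from h import *
def model(a,depth,x0=.5025,yawb=-90.8,piv=.098):
    a=np.radians(a);y=np.radians(yawb);h=np.array([np.cos(y),np.sin(y),0])
    ax=h*np.cos(a)+np.array([0,0,np.sin(a)])
    mouth=np.array([x0,-.18,.1]); P=mouth+h*.018+[0,0,piv-.1]
    tip=P+ax*(depth-.018)/np.cos(a)
    return tip,ax
def draw(q,tip,ax,u0,v0,w,h,f):
    im=cv2.resize(q['color'][v0:v0+h,u0:u0+w],None,fx=f,fy=f,interpolation=cv2.INTER_CUBIC)
    n=np.cross(ax,[0,0,1]);n/=np.linalg.norm(n);b=np.cross(n,ax)
    for x,r,c in((-.10,.01,(255,255,0)),(-.15,.025,(255,0,0)),(-.158,.025,(0,255,0)),(-.218,.01,(255,0,255))):
        pts=np.array([[(u-u0+.5)*f,(v-v0+.5)*f] for u,v in [proj(q,tip+ax*x+r*(np.cos(t)*n+np.sin(t)*b)) for t in np.linspace(0,6.283,41)]],np.int32);cv2.polylines(im,[pts],True,c,1)
    return im[:,:,::-1]
E
python3 - <<'E'
from ov import *
s=pickle.load(open('pics/s5.pkl','rb'));w=pickle.load(open('pics/w5.pkl','rb'))
from scipy.optimize import least_squares
tip,ax=model(7,.075);print(tip,ax)
a=draw(s,tip,ax,285,180,80,55,5);b=draw(w,tip,ax,190,110,130,200,2)
H=400
c=np.zeros((H,800,3),np.uint8);c[:a.shape[0],:a.shape[1]]=a;c[:b.shape[0],410:410+b.shape[1]]=b
cv2.imwrite('pics/o5.png',c)
E
```

```text
[ 0.50145284 -0.25499269  0.10499872] [-0.01385811 -0.9924494   0.12186934]
```

View pics/o5.png

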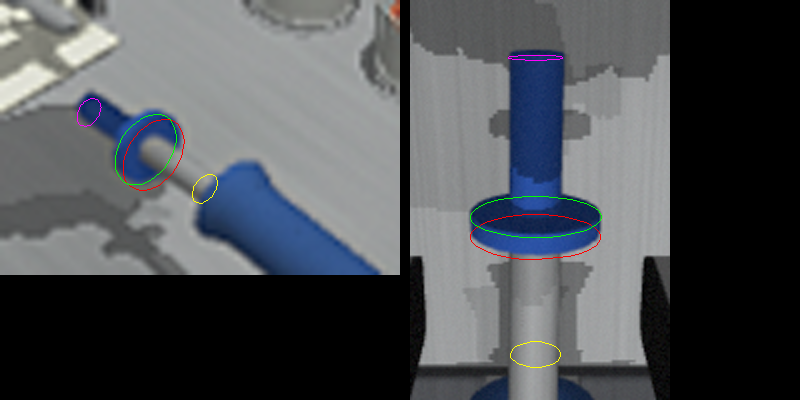

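Request:
servo_tool:
  motion:
    - [[0,0,0,0,-0.055,0],[0,0,0,0,-0.055,0],[3.7,0,29.4,0,0,0],[3.7,0,29.4,0,0,0],[3.7,0,29.4,0,0,0]]

```text
time: 9.6
ee_pos: [0.5038, -0.0686, 0.1124]
tcp_rot: [180.0, 6.3, 89.1]
wrist_force: [0.8, -0.4, -0.0]
opening: 0.0497
```

Request:
servo_tool:
  motion:
    - [[1.8,0,14.7,0,0,0],[1.8,0,14.7,0,0,0],[0,0,0,0,0,0],[0,0,0,0,0,0]]

```text
time: 10.0
ee_pos: [0.5042, -0.0679, 0.0846]
tcp_rot: [180.0, 6.3, 89.1]
wrist_force: [-0.0, -0.4, 0.4]
opening: 0.05
```

```bash
python3 - <<'E'
from ov import *
o=bot.get_obs(); print({k:np.round(o[k],4) for k in ['time','ee_pos','tcp_rot','wrist_force','torque','opening']})
s=shot('side','s6');w=shot('wrist','w6')
tip,ax=model(6.3,.073)
a=draw(s,tip,ax,285,170,80,70,5);b=cv2.resize(w['color'][:,:,::-1],(400,300))
c=np.zeros((400,800,3),np.uint8);c[:a.shape[0],:a.shape[1]]=a;c[:300,400:]=b
cv2.imwrite('pics/o6.png',c)
E
```

```text
{'time': np.float64(10.0), 'ee_pos': array([ 0.5042, -0.0679,  0.0846]), 'tcp_rot': array([179.9579,   6.3062,  89.1242]), 'wrist_force': array([-0.0064, -0.3576,  0.4022]), 'torque': array([ 0.0958, -0.0284,  0.0133]), 'opening': np.float64(0.05)}
```

View pics/o6.png

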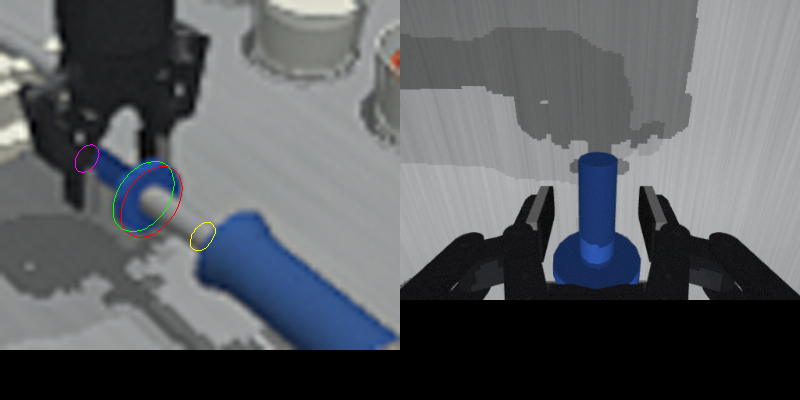

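The tail (598,200 in the right panel) lies centred between the pads. I'll grip it.

Request:
servo_tool:
  motion:
    - [[0,0,0,0,0,0],[0,0,0,0,0,0],[0,0,0,0,0,0],[0,0,0,0,0,0],[0,0,0,0,0,0]]
  gripper: 10
  newtons: 60

```text
time: 10.6
ee_pos: [0.5041, -0.0678, 0.084]
tcp_rot: [180.0, 6.3, 89.1]
wrist_force: [1.3, -0.3, 1.5]
opening: 0.0182
```

```bash
python3 - <<'E'
from ov import *
o=bot.get_obs(); print({k:np.round(o[k],4) for k in ['time','ee_pos','tcp_rot','wrist_force','torque','opening']})
s=shot('side','s7');w=shot('wrist','w7')
tip,ax=model(6.3,.072); 
a=draw(s,tip,ax,285,170,80,70,5);b=cv2.resize(w['color'][:,:,::-1],(400,300))
c=np.zeros((400,800,3),np.uint8);c[:a.shape[0],:a.shape[1]]=a;c[:300,400:]=b
cv2.imwrite('pics/o7.png',c)
E
```

```text
{'time': np.float64(10.6), 'ee_pos': array([ 0.5041, -0.0678,  0.084 ]), 'tcp_rot': array([179.9686,   6.31  ,  89.1391]), 'wrist_force': array([ 1.3268, -0.2585,  1.4736]), 'torque': array([-0.0248, -0.1351,  0.0343]), 'opening': np.float64(0.0182)}
```

View pics/o7.png

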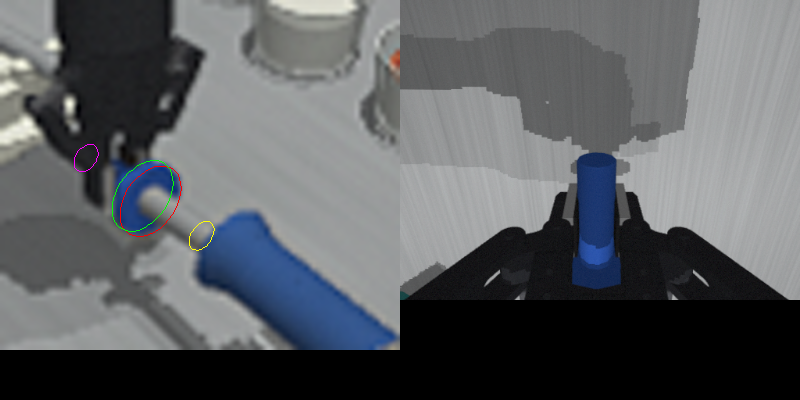

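Request:
servo_tool:
  motion:
    - [[-0.3,0,-4,0,0.0275,0],[-0.1,0,-4,0,0.0275,0],[0,0,-4,0,0.0275,0],[0,0,0,0,0,0]]

```text
time: 11.1
ee_pos: [0.5041, -0.0677, 0.0965]
tcp_rot: [180.0, 1.5, 89.1]
wrist_force: [0.8, 0.4, -1.4]
opening: 0.0182
```

Request:
servo_tool:
  motion:
    - [[0,0,-4,0,0.0275,0],[0,0,0,0,0,0],[0,0,0,0,0,0]]

```text
time: 11.4
ee_pos: [0.5039, -0.0672, 0.0998]
tcp_rot: [-180.0, -0.0, 89.1]
wrist_force: [-0.4, -0.7, -0.9]
opening: 0.0182
```

```bash
python3 - <<'E'
from ov import *
o=bot.get_obs(); print({k:np.round(o[k],4) for k in ['time','ee_pos','tcp_rot','wrist_force','torque','opening']})
s=shot('side','s8')
tip,ax=model(0,.074,piv=.1); 
a=draw(s,tip,ax,285,170,80,70,8)
cv2.imwrite('pics/o8.png',a)
E
```

```text
{'time': np.float64(11.4), 'ee_pos': array([ 0.5039, -0.0672,  0.0998]), 'tcp_rot': array([-1.799987e+02, -1.100000e-03,  8.912530e+01]), 'wrist_force': array([-0.3761, -0.6546, -0.9219]), 'torque': array([-0.084 , -0.0256, -0.0044]), 'opening': np.float64(0.0182)}
```

View pics/o8.png

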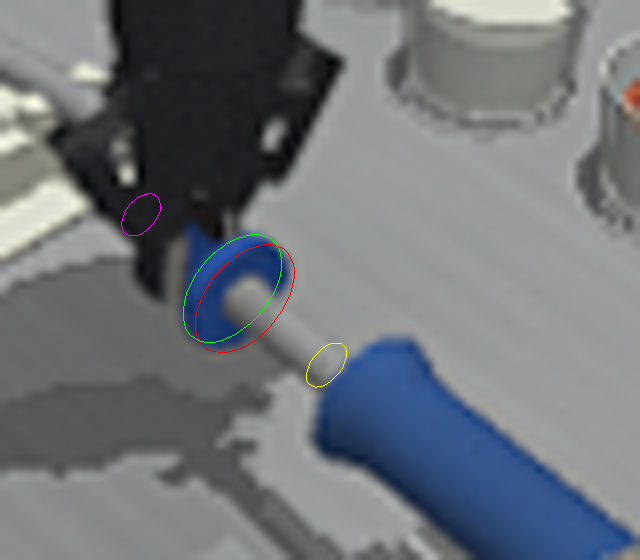

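The plunger is level on the bore axis and the forces are small. I'll push on.

Request:
servo_tool:
  motion:
    - [[-4,0,0,0,0,0],[-5,0,0,0,0,0],[-5,0,0,0,0,0]]

```text
time: 11.75
ee_pos: [0.5036, -0.0814, 0.0997]
tcp_rot: [-180.0, 0.0, 89.2]
wrist_force: [-0.2, 0.2, -1.3]
opening: 0.0182
```

Request:
servo_tool:
  motion:
    - [[-5,0,0,0,0,0],[-5,0,0,0,0,0],[-5,0,0,0,0,0]]

```text
time: 12.05
ee_pos: [0.5034, -0.0966, 0.0998]
tcp_rot: [-180.0, 0.0, 89.1]
wrist_force: [0.0, 0.6, -1.0]
opening: 0.0184
```

```bash
python3 - <<'E'
from ov import *
o=bot.get_obs(); print({k:np.round(o[k],4) for k in ['time','ee_pos','tcp_rot','wrist_force','torque','opening']})
E
```

```text
{'time': np.float64(12.05), 'ee_pos': array([ 0.5034, -0.0966,  0.0998]), 'tcp_rot': array([-1.799994e+02,  1.400000e-03,  8.913300e+01]), 'wrist_force': array([ 0.0149,  0.5679, -1.047 ]), 'torque': array([ 0.0838,  0.0333, -0.0019]), 'opening': np.float64(0.0184)}
```

Request:
servo_tool:
  motion:
    - [[-5,0,0,0,0,0],[-5,0,0,0,0,0],[-5,0,0,0,0,0]]

```text
time: 12.35
ee_pos: [0.5032, -0.1115, 0.0998]
tcp_rot: [-180.0, -0.0, 89.1]
wrist_force: [-0.0, -0.1, 0.0]
opening: 0.0185
```

Request:
servo_tool:
  motion:
    - [[-5,0,0,0,0,0],[-5,0,0,0,0,0],[-5,0,0,0,0,0]]

```text
time: 12.65
ee_pos: [0.5029, -0.1265, 0.0998]
tcp_rot: [-180.0, -0.0, 89.1]
wrist_force: [-0.5, 0.4, -0.2]
opening: 0.0178
```

Request:
servo_tool:
  motion:
    - [[-5,0,0,0,0,0],[-3,0,0,0,0,0],[0,0,0,0,0,0]]

```text
time: 12.95
ee_pos: [0.5028, -0.1345, 0.0998]
tcp_rot: [-180.0, 0.0, 89.1]
wrist_force: [0.6, -0.3, -0.6]
opening: 0.0184
```

```bash
python3 - <<'E'
from ov import *
o=bot.get_obs(); print({k:np.round(o[k],4) for k in ['time','ee_pos','tcp_rot','wrist_force','torque','opening']})
s=shot('side','s9')
tip,ax=model(0,.150,piv=.1); 
a=draw(s,tip,ax,295,180,80,70,8)
cv2.imwrite('pics/o9.png',a)
E
```

```text
{'time': np.float64(12.95), 'ee_pos': array([ 0.5028, -0.1345,  0.0998]), 'tcp_rot': array([-1.799983e+02,  9.500000e-03,  8.910940e+01]), 'wrist_force': array([ 0.6206, -0.2514, -0.6243]), 'torque': array([-0.049 , -0.0352,  0.0031]), 'opening': np.float64(0.0184)}
```

View pics/o9.png

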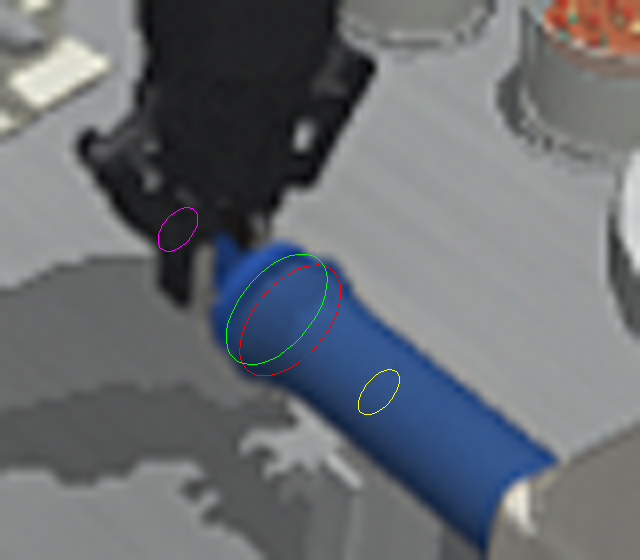

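Collar is near the mouth but not yet there, an estimated 8–10 mm to go. I'll advance in small steps and watch for the seating force.

Request:
servo_tool:
  motion:
    - [[-3,0,0,0,0,0],[-2,0,0,0,0,0],[0,0,0,0,0,0]]

```text
time: 13.3
ee_pos: [0.5028, -0.1392, 0.0998]
tcp_rot: [180.0, 0.0, 89.1]
wrist_force: [0.5, -0.9, -0.6]
opening: 0.0181
```

Request:
servo_tool:
  motion:
    - [[-1,0,0,0,0,0],[-1,0,0,0,0,0],[0,0,0,0,0,0]]

```text
time: 13.6
ee_pos: [0.5027, -0.1405, 0.0997]
tcp_rot: [-180.0, -0.1, 89.2]
wrist_force: [-0.0, 4.7, -1.0]
opening: 0.018
```

```bash
python3 - <<'E'
from ov import *
o=bot.get_obs(); print({k:np.round(o[k],4) for k in ['time','ee_pos','tcp_rot','wrist_force','torque','opening']})
E
```

```text
{'time': np.float64(13.6), 'ee_pos': array([ 0.5027, -0.1405,  0.0997]), 'tcp_rot': array([-1.799955e+02, -8.430000e-02,  8.916720e+01]), 'wrist_force': array([-0.0419,  4.6525, -1.0311]), 'torque': array([ 0.918 , -0.0252,  0.029 ]), 'opening': np.float64(0.018)}
```

Request:
servo_tool:
  motion:
    - [[-1,0,0,0,0,0],[0,0,0,0,0,0]]

```text
time: 13.8
ee_pos: [0.5027, -0.1406, 0.0996]
tcp_rot: [-180.0, -0.2, 89.2]
wrist_force: [0.3, 9.9, -0.7]
opening: 0.0185
```

Request:
servo_tool:
  motion:
    - [[-1,0,0,0,0,0],[0,0,0,0,0,0]]

```text
time: 14.0
ee_pos: [0.5027, -0.1407, 0.0996]
tcp_rot: [-180.0, -0.3, 89.2]
wrist_force: [0.1, 16.1, 1.5]
opening: 0.0183
```

```bash
python3 - <<'E'
from ov import *
o=bot.get_obs(); print({k:np.round(o[k],4) for k in ['time','ee_pos','tcp_rot','wrist_force','torque','opening']})
s=shot('side','s10'); shot('wrist','w10')
tip,ax=model(0,.150,piv=.1); 
a=draw(s,tip,ax,295,180,80,70,8)
a=cv2.resize(s['color'][180:250,295:375],None,fx=8,fy=8,interpolation=cv2.INTER_CUBIC)[:,:,::-1]
cv2.imwrite('pics/o10.png',a)
E
```

```text
{'time': np.float64(14.0), 'ee_pos': array([ 0.5027, -0.1407,  0.0996]), 'tcp_rot': array([-179.985 ,   -0.2951,   89.2494]), 'wrist_force': array([ 0.1437, 16.1329,  1.4799]), 'torque': array([ 2.9259, -0.0452,  0.024 ]), 'opening': np.float64(0.0183)}
```

View pics/o10.png

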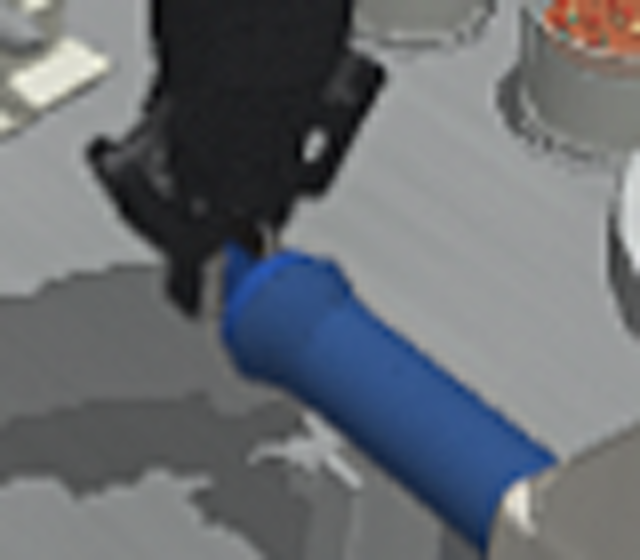

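View pics/w10.png

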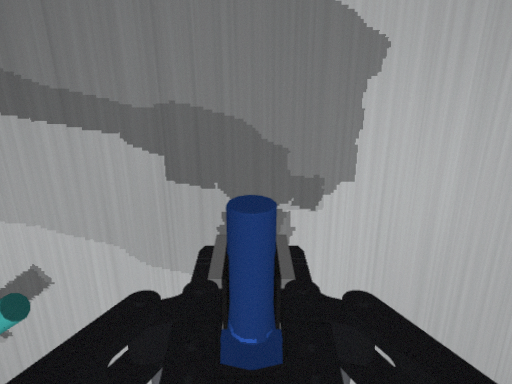

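The stop is rigid (4.7, 9.9, then 16 N with no further travel) and the collar sits on the mouth at (240,310). I'll relax the push, let go and back away.

Request:
servo_tool:
  motion:
    - [[2,0,0,0,0,0],[0,0,0,0,0,0]]

```text
time: 14.3
ee_pos: [0.5027, -0.1405, 0.0997]
tcp_rot: [-180.0, -0.0, 89.2]
wrist_force: [0.8, 5.8, -1.0]
opening: 0.0183
```

Request:
servo_tool:
  motion:
    - [[0,0,0,0,0,0],[0,0,0,0,0,0],[0,0,0,0,0,0],[0,0,0,0,0,0],[0,0,0,0,0,0]]
  gripper: 45

```text
time: 14.8
ee_pos: [0.5028, -0.1412, 0.0998]
tcp_rot: [180.0, 0.0, 89.1]
wrist_force: [0.2, -0.6, 0.2]
opening: 0.0449
```

Request:
servo_tool:
  motion:
    - [[0,0,-10,0,0,0],[0,0,-25,0,0,0],[0,0,-40,0,0,0],[10,0,-40,0,0,0],[40,0,-20,0,0,0]]

```text
time: 15.3
ee_pos: [0.5041, -0.0926, 0.2389]
tcp_rot: [179.8, 0.1, 88.9]
wrist_force: [0.2, 0.8, -0.2]
opening: 0.045
```

Request:
servo_tool:
  motion:
    - [[40,0,0,0,0,0],[20,0,0,0,0,0],[0,0,0,0,0,0],[0,0,0,0,0,0]]

```text
time: 15.7
ee_pos: [0.5045, -0.031, 0.2353]
tcp_rot: [180.0, 0.0, 89.2]
wrist_force: [0.8, 0.6, -0.6]
opening: 0.0452
```

```bash
python3 - <<'E'
from ov import *
o=bot.get_obs(); print({k:np.round(o[k],4) for k in ['time','ee_pos','tcp_rot','wrist_force','torque','opening']})
s=shot('side','s11'); shot('wrist','w11'); t=shot('top','t11')
a=cv2.resize(s['color'][150:260,230:380],None,fx=5,fy=5,interpolation=cv2.INTER_CUBIC)[:,:,::-1]
cv2.imwrite('pics/o11.png',a)
tip,ax=model(0,.150,piv=.1); cv2.imwrite('pics/o11b.png',draw(s,tip,ax,295,180,80,70,8))
E
```

```text
{'time': np.float64(15.7), 'ee_pos': array([ 0.5045, -0.031 ,  0.2353]), 'tcp_rot': array([1.799673e+02, 1.840000e-02, 8.920500e+01]), 'wrist_force': array([ 0.8133,  0.5684, -0.5553]), 'torque': array([-0.0405, -0.0231, -0.0572]), 'opening': np.float64(0.0452)}
```

View pics/o11.png

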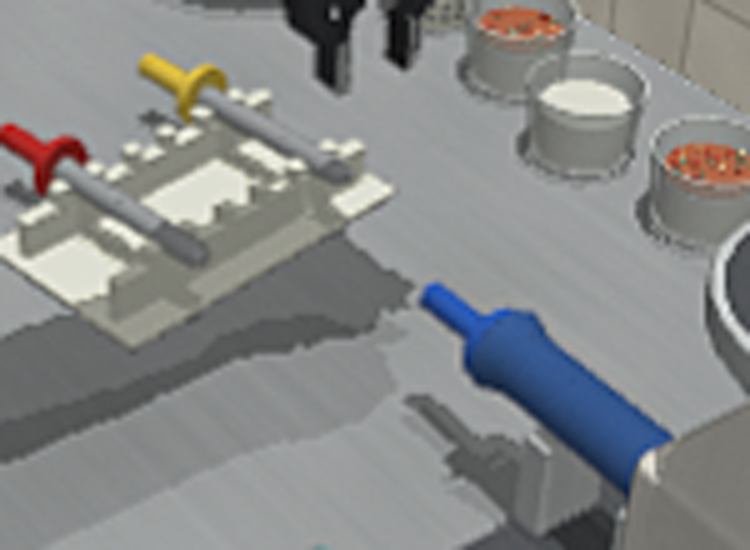

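View pics/o11b.png

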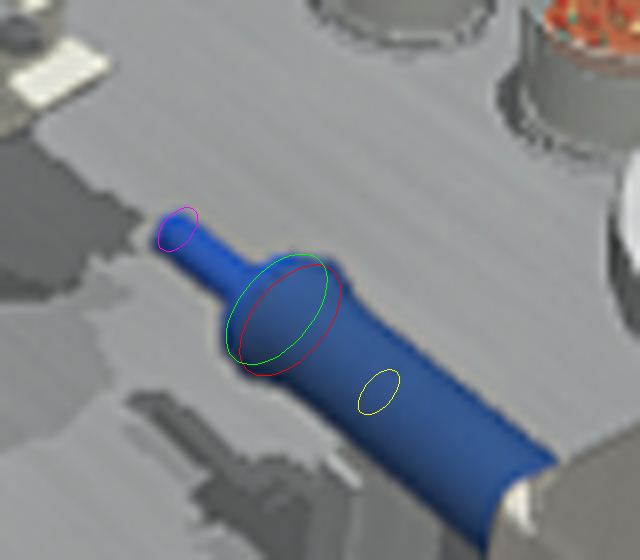

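View pics/w11.png

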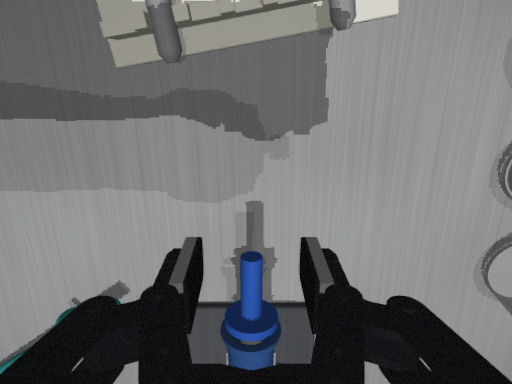

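The plunger is in, tail out, with red and yellow still on the rack. I'll zoom in on the collar/mouth joint and check the tail position.

```bash
python3 - <<'E'
from ov import *
w=pickle.load(open('pics/w11.pkl','rb'));t=pickle.load(open('pics/t11.pkl','rb'))
a=cv2.resize(w['color'][240:384,200:310],None,fx=5,fy=5,interpolation=cv2.INTER_CUBIC)[:,:,::-1]
cv2.imwrite('pics/z1.png',a[:600])
tip,ax=model(0,.150,piv=.1);b=draw(w,tip,ax,200,240,110,120,5);cv2.imwrite('pics/z2.png',np.hstack([cv2.resize(a[:600],(400,436)),cv2.resize(b,(400,436))]))
E
```

```text
(no output)
```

View pics/z2.png

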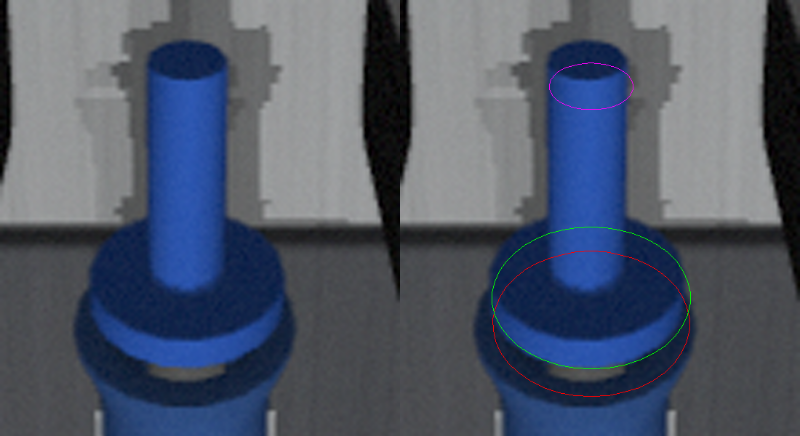

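The zoom shows a strip of shank between collar and mouth at (187,370), so the plunger isn't fully home. I'll measure the gap and tilt.

```bash
python3 - <<'E'
from ov import *
w=pickle.load(open('pics/w11.pkl','rb'));s=pickle.load(open('pics/s11.pkl','rb'))
def rings(q,L,u0,v0,ww,hh,f):
    im=cv2.resize(q['color'][v0:v0+hh,u0:u0+ww],None,fx=f,fy=f,interpolation=cv2.INTER_CUBIC)
    for c0,ax,r,col in L:
        n=np.cross(ax,[0,0,1]);n/=np.linalg.norm(n);b=np.cross(n,ax)
        pts=np.array([[(u-u0+.5)*f,(v-v0+.5)*f] for u,v in [proj(q,c0+r*(np.cos(t)*n+np.sin(t)*b)) for t in np.linspace(0,6.283,61)]],np.int32);cv2.polylines(im,[pts],True,col,1)
    return im[:,:,::-1]
out=[]
tip0,ax0=model(0,.150,piv=.1); M=np.array([.5025,-.18,.1])
for d,a in((.143,0),(.143,1.0)):
    tip,ax=model(a,d,piv=.1 if a==0 else .0985)
    L=[(M,ax0,.029,(255,255,0)),(M,ax0,.019,(255,128,0)),(tip-ax*.15,ax,.025,(255,0,0)),(tip-ax*.158,ax,.025,(0,255,0)),(tip-ax*.218,ax,.01,(255,0,255))]
    out.append(cv2.resize(rings(w,L,200,240,110,125,5),(380,432))); out.append(cv2.resize(rings(s,L,295,190,70,50,8),(400,286)))
c=np.zeros((600,800,3),np.uint8);c[:432,:380]=out[0];c[:286,390:790]=out[1];c[290:576,390:790]=out[3]
cv2.imwrite('pics/z3.png',c)
E
```

```text
(no output)
```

View pics/z3.png

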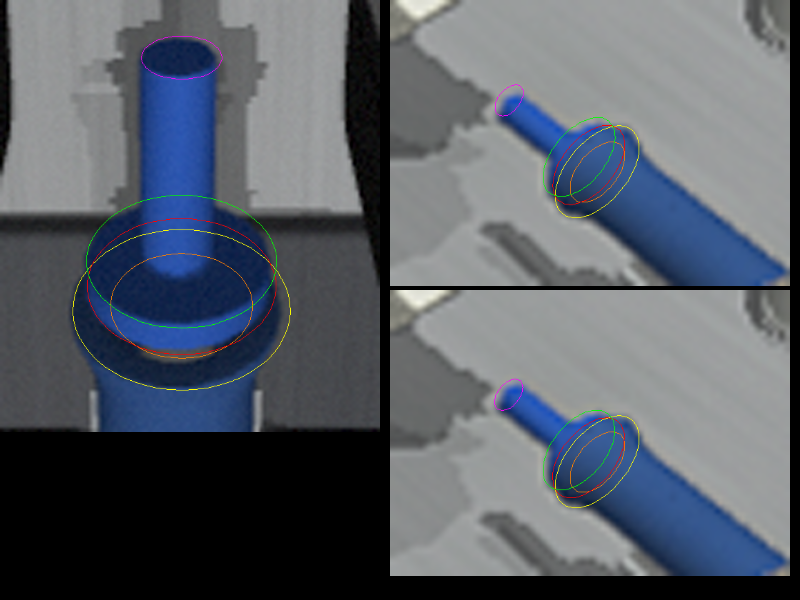

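```bash
cat > fit.py <<'E'
from ov import *
from scipy.optimize import minimize
def sil(q,tip,ax,shape,S=4,parts=((-.218,-.158,.01),(-.158,-.15,.025))):
    m=np.zeros((shape[0]*S,shape[1]*S),np.uint8); n=np.cross(ax,[0,0,1]);n/=np.linalg.norm(n);b=np.cross(n,ax)
    for x0,x1,r in parts:
        pts=np.array([proj(q,tip+ax*x+r*(np.cos(t)*n+np.sin(t)*b)) for x in (x0,x1) for t in np.linspace(0,6.283,61)])
        h=cv2.convexHull(((pts+.5)*S).astype(np.float32)).astype(np.int32); cv2.fillPoly(m,[h],1)
    return cv2.resize(m.astype(np.float32),(shape[1],shape[0]),interpolation=cv2.INTER_AREA)
def bluemask(q):
    hsv=cv2.cvtColor(q['color'],cv2.COLOR_RGB2HSV)
    return ((hsv[...,0]>100)&(hsv[...,0]<135)&(hsv[...,1]>130)&(hsv[...,2]>25)).astype(np.float32)
def pose(v): # x,y,z of the collar back centre (on axis), pitch a (tail sag), yaw
    a,y=np.radians(v[3]),np.radians(v[4]);ax=np.array([np.cos(y)*np.cos(a),np.sin(y)*np.cos(a),np.sin(a)])
    return np.array(v[:3])+ax*.158,ax
E
python3 - <<'E'
from fit import *
w=pickle.load(open('pics/w5.pkl','rb'));s=pickle.load(open('pics/s5.pkl','rb'))
bw=bluemask(w);bs=bluemask(s)
bw[268:]=0
# side: cut mouth
k,l,st,ce=cv2.connectedComponentsWithStats((bs>0).astype(np.uint8));print([ (list(st[i]),) for i in range(1,k) if st[i,4]>20])
R=(slice(100,268),slice(190,320)); 
i=[i for i in range(1,k) if st[i,4]>40 and st[i,0]<315 and st[i,0]>290]; 
bs=np.isin(l,i).astype(np.float32); SR=(slice(185,235),slice(290,325))
bs[:,326:]=0
def cost(p):
    v=[p[0]*.001+.5035,p[1]*.001-.098,p[2]*.001+.088,p[3],-90.8]; t,ax=pose(v)
    c=np.abs(sil(w,t,ax,bw.shape)-bw)[R].mean()*100
    # side: tail only + collar edges; shank occludes collar centre -> ignore
    c2=np.abs(sil(s,t,ax,bs.shape,8)-bs)[SR].mean()*20*0
    return c+c2
best=None
for a0 in (5,7):
    r=minimize(cost,[0,0,0,a0],method='Nelder-Mead',options=dict(initial_simplex=np.array([[0,0,0,a0],[2,0,0,a0],[0,3,0,a0],[0,0,3,a0],[0,0,0,a0+2]]),maxiter=150))
    print(r.x.round(2),r.fun)
E
```

```text
[([np.int32(301), np.int32(199), np.int32(20), np.int32(17), np.int32(143)],), ([np.int32(325), np.int32(213), np.int32(39), np.int32(36), np.int32(557)],)]
[ 0.33 -0.41 -6.53  7.23] 0.6541895866394043
[ 0.62  0.92 -3.4   8.27] 0.7122824788093567
```

The gap is about 7 mm: it stopped at about 143 mm depth. My fit suggests a sag of about 7.2° rather than the 6.3° I matched, so the rod was probably pushed slightly tail-low. I'll regrasp the tail at its present small sag, level it properly and push on.

Request:
servo_tool:
  motion:
    - [[-35,0,0,0,0,0],[-35,0,0,0,0,0],[-36,0,0,0,-0.035,0],[1.4,0,40,0,0,0],[1.4,0,40,0,0,0]]

```text
time: 16.35
ee_pos: [0.5031, -0.1392, 0.1545]
tcp_rot: [179.9, 2.0, 88.9]
wrist_force: [0.2, -0.0, -0.9]
opening: 0.045
```

Request:
servo_tool:
  motion:
    - [[1.2,0,35,0,0,0],[0.8,0,23,0,0,0],[0,0,0,0,0,0],[0,0,0,0,0,0]]

```text
time: 16.75
ee_pos: [0.5027, -0.1377, 0.0974]
tcp_rot: [-180.0, 2.0, 89.1]
wrist_force: [-0.9, 0.5, 0.7]
opening: 0.045
```

```bash
python3 - <<'E'
from fit import *
o=bot.get_obs(); print({k:np.round(o[k],4) for k in ['time','ee_pos','tcp_rot','wrist_force','torque','opening']})
w=shot('wrist','w12')
E
```

```text
{'time': np.float64(16.75), 'ee_pos': array([ 0.5027, -0.1377,  0.0974]), 'tcp_rot': array([-179.9935,    2.0084,   89.082 ]), 'wrist_force': array([-0.9066,  0.4842,  0.7353]), 'torque': array([ 0.026 , -0.0504, -0.0222]), 'opening': np.float64(0.045)}
```

View pics/w12.png

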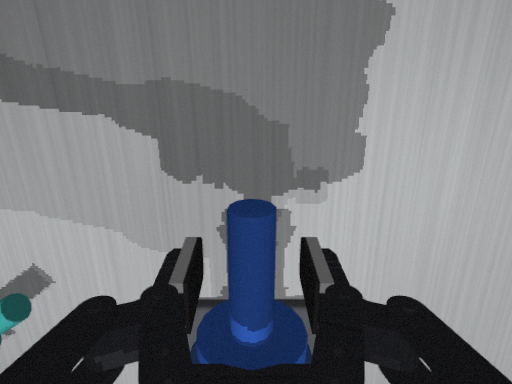

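The tail end is at (252,208), centred between the pads. I'll grip, level with a 3 mm raise and a 2° turn, then push gently.

Request:
servo_tool:
  motion:
    - [[0,0,0,0,0,0],[0,0,0,0,0,0],[0,0,0,0,0,0],[0,0,0,0,0,0],[0,0,0,0,0,0]]
  gripper: 10
  newtons: 60

```text
time: 17.3
ee_pos: [0.5035, -0.1373, 0.0981]
tcp_rot: [179.9, 2.1, 89.1]
wrist_force: [-1.0, -0.6, 6.8]
opening: 0.0183
```

Request:
servo_tool:
  motion:
    - [[0,0,-1,0,0.0117,0],[0,0,-1,0,0.0117,0],[0,0,-1,0,0.0117,0],[0,0,0,0,0,0],[0,0,0,0,0,0]]

```text
time: 17.8
ee_pos: [0.503, -0.1372, 0.0998]
tcp_rot: [180.0, -0.0, 89.1]
wrist_force: [1.3, -1.9, 2.7]
opening: 0.0181
```

Request:
servo_tool:
  motion:
    - [[-1.5,0,0,0,0,0],[-1.5,0,0,0,0,0],[0,0,0,0,0,0]]

```text
time: 18.1
ee_pos: [0.5028, -0.1381, 0.0997]
tcp_rot: [180.0, -0.3, 89.2]
wrist_force: [-0.2, 12.0, 5.2]
opening: 0.0179
```

```bash
python3 - <<'E'
from fit import *
o=bot.get_obs(); print({k:np.round(o[k],4) for k in ['time','ee_pos','tcp_rot','wrist_force','torque','opening']})
E
```

```text
{'time': np.float64(18.1), 'ee_pos': array([ 0.5028, -0.1381,  0.0997]), 'tcp_rot': array([179.9965,  -0.2504,  89.2273]), 'wrist_force': array([-0.1973, 11.9524,  5.1563]), 'torque': array([ 2.0813, -0.1568,  0.015 ]), 'opening': np.float64(0.0179)}
```

Request:
servo_tool:
  motion:
    - [[2,0,0,0,0,0],[0,0,-1,0,0,0],[0,0,0,0,0,0]]

```text
time: 18.4
ee_pos: [0.5027, -0.1379, 0.1006]
tcp_rot: [-180.0, -0.0, 89.1]
wrist_force: [0.3, 1.9, 0.2]
opening: 0.0179
```

```bash
python3 - <<'E'
from fit import *
o=bot.get_obs(); print({k:np.round(o[k],4) for k in ['time','ee_pos','tcp_rot','wrist_force','torque','opening']})
s=shot('side','s13');w=shot('wrist','w13');t=shot('top','t13')
a=cv2.resize(s['color'][185:240,295:375],None,fx=9,fy=9,interpolation=cv2.INTER_CUBIC)[:,:,::-1]
cv2.imwrite('pics/o13.png',a)
a=cv2.resize(t['color'][120:180,300:400],None,fx=8,fy=8,interpolation=cv2.INTER_CUBIC)[:,:,::-1]
cv2.imwrite('pics/o13t.png',a)
t=pickle.load(open('pics/t11.pkl','rb'))
a=cv2.resize(t['color'][120:180,300:400],None,fx=8,fy=8,interpolation=cv2.INTER_CUBIC)[:,:,::-1]
cv2.imwrite('pics/o11t.png',a)
E
```

```text
{'time': np.float64(18.4), 'ee_pos': array([ 0.5027, -0.1379,  0.1006]), 'tcp_rot': array([-1.799815e+02, -2.070000e-02,  8.914880e+01]), 'wrist_force': array([0.2808, 1.9001, 0.2199]), 'torque': array([ 0.173 , -0.1282,  0.096 ]), 'opening': np.float64(0.0179)}
```

View pics/o13.png

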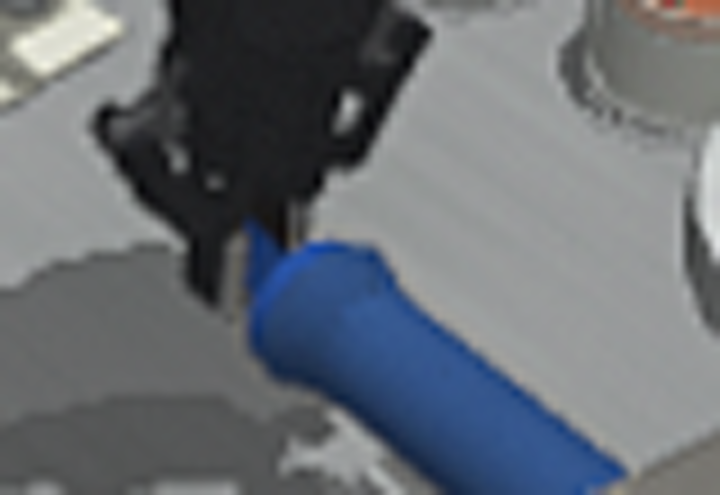

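View pics/o11t.png

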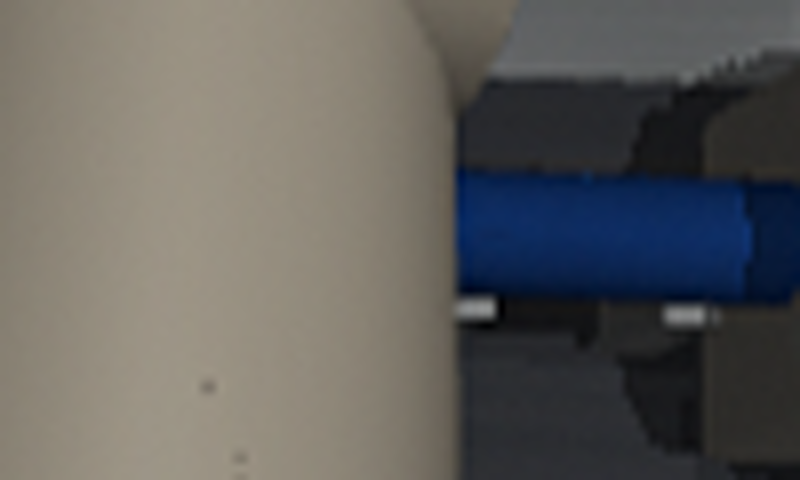

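Still stopped. I'll pin down where the mouth plane really is, with both candidate planes drawn in all three views.

```bash
python3 - <<'E'
from fit import *
def rings(q,L,u0,v0,ww,hh,f):
    im=cv2.resize(q['color'][v0:v0+hh,u0:u0+ww],None,fx=f,fy=f,interpolation=cv2.INTER_CUBIC)
    for c0,r,col in L:
        ax=np.array([-.013,-1,0]);n=np.array([1,-.013,0]);b=np.array([0,0,1])
        pts=np.array([[(u-u0+.5)*f,(v-v0+.5)*f] for u,v in [proj(q,c0+r*(np.cos(t)*n+np.sin(t)*b)) for t in np.linspace(0,6.283,61)]],np.int32);cv2.polylines(im,[pts],True,col,1)
    return im[:,:,::-1]
ld=lambda n:pickle.load(open(f'pics/{n}.pkl','rb'))
A=np.array([.5025,-.18,.1]);B=np.array([.5025,-.186,.1])
L=[(A,.029,(255,255,0)),(B,.029,(255,0,0))]
c=np.zeros((600,800,3),np.uint8)
a=rings(ld('top0'),L,330,130,40,40,7);c[:280,:280]=a
a=rings(ld('side0'),L,315,200,40,40,7);c[:280,290:570]=a
a=rings(ld('w11'),L,215,310,80,60,4);c[290:530,:320]=a
a=rings(ld('w5'),L,205,280,90,70,4);c[290:570,330:690]=a
cv2.imwrite('pics/z4.png',c)
w=ld('w11');print(w['color'][338:352,250])
E
```

```text
[[ 41  81 171]
 [ 43  83 172]
 [ 43  81 166]
 [ 72  82 104]
 [ 89  90  89]
 [ 86  87  87]
 [ 67  73  76]
 [ 25  38  59]
 [ 18  34  56]
 [ 17  32  57]
 [ 16  34  59]
 [ 22  40  60]
 [ 19  36  59]
 [ 21  36  62]]
```

View pics/z4.png

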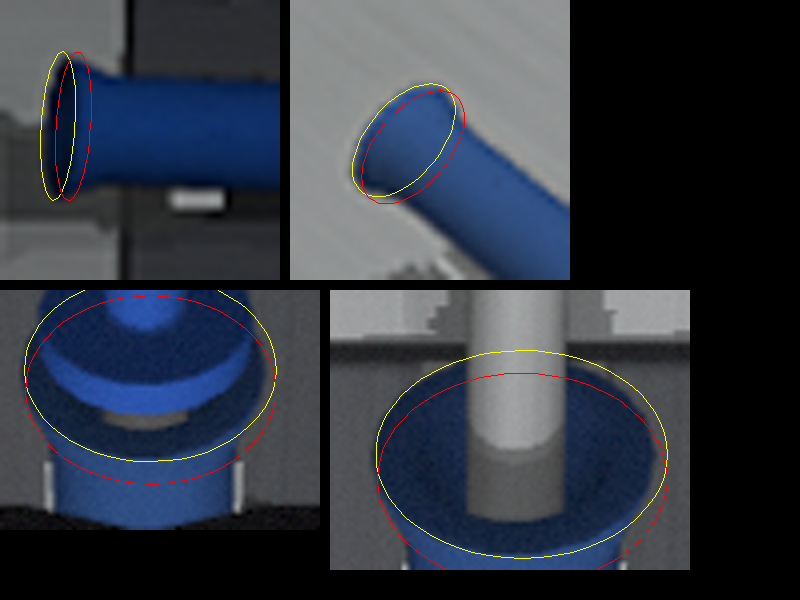

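The mouth is at y≈-0.181 in all three views, so the gap of about 7 mm is real. I'll try pushing again with the tool 1 mm higher.

Request:
servo_tool:
  motion:
    - [[-1,0,0,0,0,0],[-1,0,0,0,0,0],[0,0,0,0,0,0]]

```text
time: 18.85
ee_pos: [0.5026, -0.1383, 0.1005]
tcp_rot: [-180.0, -0.3, 89.2]
wrist_force: [1.3, 12.7, 2.8]
opening: 0.0181
```

Request:
servo_tool:
  motion:
    - [[0,0,-1,0,0,0],[0,0,0,0,0,0]]

```text
time: 19.05
ee_pos: [0.5025, -0.1382, 0.1009]
tcp_rot: [-179.9, -0.2, 89.2]
wrist_force: [2.3, 11.9, -2.2]
opening: 0.0178
```

```bash
python3 - <<'E'
from fit import *
o=bot.get_obs(); print({k:np.round(o[k],4) for k in ['time','ee_pos','tcp_rot','wrist_force','torque','opening']})
E
```

```text
{'time': np.float64(19.05), 'ee_pos': array([ 0.5025, -0.1382,  0.1009]), 'tcp_rot': array([-179.9366,   -0.2437,   89.2196]), 'wrist_force': array([ 2.2695, 11.8531, -2.2326]), 'torque': array([ 2.2962, -0.4655,  0.105 ]), 'opening': np.float64(0.0178)}
```

It's wedged. I'll pull back 12 mm to free it and feel where it's centred.

Request:
servo_tool:
  motion:
    - [[4,0,1,0,0,0],[5,0,0,0,0,0],[5,0,0,0,0,0],[0,0,0,0,0,0]]

```text
time: 19.45
ee_pos: [0.5029, -0.1255, 0.1007]
tcp_rot: [-180.0, -0.0, 89.2]
wrist_force: [-0.1, 1.3, 0.7]
opening: 0.0181
```

```bash
python3 - <<'E'
from fit import *
o=bot.get_obs(); print({k:np.round(o[k],4) for k in ['time','ee_pos','tcp_rot','wrist_force','torque','opening']})
w=shot('wrist','w14');s=shot('side','s14')
c=np.zeros((600,800,3),np.uint8)
c[:300,:400]=cv2.resize(w['color'],(400,300));c[:330,400:]=cv2.resize(s['color'][185:240,295:362],(400,330),interpolation=cv2.INTER_CUBIC)
cv2.imwrite('pics/z14.png',c[:340,:,::-1])
E
```

```text
{'time': np.float64(19.45), 'ee_pos': array([ 0.5029, -0.1255,  0.1007]), 'tcp_rot': array([-1.799888e+02, -1.960000e-02,  8.916310e+01]), 'wrist_force': array([-0.0871,  1.3206,  0.6625]), 'torque': array([ 0.1668,  0.0223, -0.0688]), 'opening': np.float64(0.0181)}
```

View pics/z14.png

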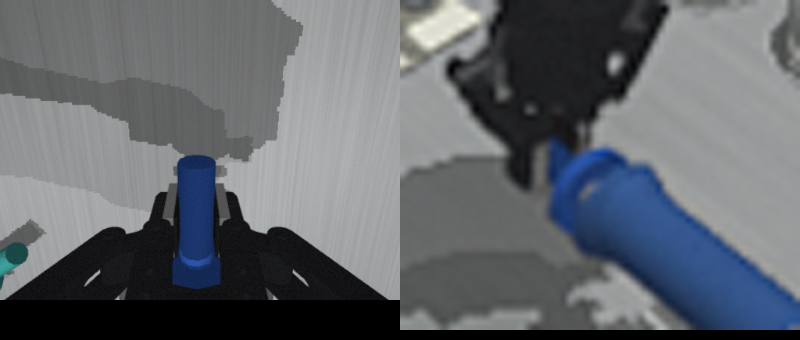

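Request:
servo_tool:
  motion:
    - [[0,0,-1,0,0,0],[0,0,0,0,0,0]]

```text
time: 19.75
ee_pos: [0.503, -0.1261, 0.1017]
tcp_rot: [-180.0, -0.0, 89.1]
wrist_force: [0.3, 0.1, -1.5]
opening: 0.0184
```

Request:
servo_tool:
  motion:
    - [[0,0,-1,0,0,0],[0,0,0,0,0,0]]

```text
time: 19.95
ee_pos: [0.503, -0.1261, 0.1028]
tcp_rot: [180.0, -0.0, 89.1]
wrist_force: [0.2, 0.3, -1.5]
opening: 0.0181
```

Request:
servo_tool:
  motion:
    - [[0,0,3,0,0,0],[0,0,0,0,0,0]]

```text
time: 20.15
ee_pos: [0.5032, -0.126, 0.0996]
tcp_rot: [180.0, -0.0, 89.1]
wrist_force: [0.8, 0.1, 1.5]
opening: 0.018
```

Request:
servo_tool:
  motion:
    - [[0,0,1,0,0,0],[0,0,0,0,0,0]]

```text
time: 20.35
ee_pos: [0.5032, -0.126, 0.0989]
tcp_rot: [180.0, -0.0, 89.1]
wrist_force: [0.1, 1.1, 3.6]
opening: 0.018
```

```bash
python3 - <<'E'
from fit import *
o=bot.get_obs(); print({k:np.round(o[k],4) for k in ['time','ee_pos','tcp_rot','wrist_force','torque','opening']})
E
```

```text
{'time': np.float64(20.35), 'ee_pos': array([ 0.5032, -0.126 ,  0.0989]), 'tcp_rot': array([ 1.799675e+02, -3.000000e-03,  8.914790e+01]), 'wrist_force': array([0.1488, 1.0958, 3.636 ]), 'torque': array([ 0.1417, -0.0293,  0.0344]), 'opening': np.float64(0.018)}
```

The rod touches the bottom below z≈0.101 and is free at 0.102–0.103, so I was pushing too low. Next I'll find the upper limit.

Request:
servo_tool:
  motion:
    - [[0,0,-5,0,0,0],[0,0,0,0,0,0]]

```text
time: 20.55
ee_pos: [0.503, -0.1261, 0.1042]
tcp_rot: [180.0, 0.0, 89.1]
wrist_force: [-0.4, 0.5, -1.5]
opening: 0.0181
```

Request:
servo_tool:
  motion:
    - [[0,0,-1,0,0,0],[0,0,0,0,0,0]]

```text
time: 20.75
ee_pos: [0.5029, -0.126, 0.1046]
tcp_rot: [-180.0, -0.0, 89.1]
wrist_force: [0.2, -0.1, -1.6]
opening: 0.0182
```

Request:
servo_tool:
  motion:
    - [[0,0,-1,0,0,0],[0,0,0,0,0,0]]

```text
time: 20.95
ee_pos: [0.5029, -0.126, 0.1057]
tcp_rot: [-180.0, -0.0, 89.1]
wrist_force: [-0.6, -0.9, -1.1]
opening: 0.0181
```

```bash
python3 - <<'E'
from fit import *
o=bot.get_obs(); print({k:np.round(o[k],4) for k in ['time','ee_pos','tcp_rot','wrist_force','torque','opening']})
E
```

```text
{'time': np.float64(20.95), 'ee_pos': array([ 0.5029, -0.126 ,  0.1057]), 'tcp_rot': array([-1.799899e+02, -7.700000e-03,  8.913690e+01]), 'wrist_force': array([-0.6277, -0.8684, -1.1363]), 'torque': array([0.0311, 0.0363, 0.0223]), 'opening': np.float64(0.0181)}
```

Request:
servo_tool:
  motion:
    - [[0,0,-1,0,0,0],[0,0,0,0,0,0]]

```text
time: 21.15
ee_pos: [0.5029, -0.1259, 0.1066]
tcp_rot: [-180.0, -0.0, 89.1]
wrist_force: [0.4, 0.7, -2.4]
opening: 0.018
```

Request:
servo_tool:
  motion:
    - [[0,0,-1,0,0,0],[0,0,0,0,0,0]]

```text
time: 21.35
ee_pos: [0.5029, -0.1259, 0.1075]
tcp_rot: [-180.0, -0.0, 89.1]
wrist_force: [0.3, 0.6, -4.2]
opening: 0.0178
```

```bash
python3 - <<'E'
from fit import *
o=bot.get_obs(); print({k:np.round(o[k],4) for k in ['time','ee_pos','tcp_rot','wrist_force','torque','opening']})
E
```

```text
{'time': np.float64(21.35), 'ee_pos': array([ 0.5029, -0.1259,  0.1075]), 'tcp_rot': array([-1.799809e+02, -2.700000e-02,  8.914370e+01]), 'wrist_force': array([ 0.3131,  0.5627, -4.2143]), 'torque': array([ 0.5187, -0.089 ,  0.0403]), 'opening': np.float64(0.0178)}
```

Free from about 0.101 to 0.106, so the centre is about 0.1036. I'll go there and push home.

Request:
servo_tool:
  motion:
    - [[0,0,4,0,0,0],[-3,0,0,0,0,0],[-4,0,0,0,0,0],[-3,0,0,0,0,0]]

```text
time: 21.75
ee_pos: [0.5029, -0.1365, 0.1039]
tcp_rot: [180.0, 0.0, 89.1]
wrist_force: [-0.7, -0.5, -0.9]
opening: 0.0183
```

Request:
servo_tool:
  motion:
    - [[-2,0,0,0,0,0],[-2,0,0,0,0,0],[0,0,0,0,0,0]]

```text
time: 22.05
ee_pos: [0.5028, -0.1383, 0.1037]
tcp_rot: [180.0, -0.3, 89.2]
wrist_force: [-0.4, 12.9, 0.6]
opening: 0.0181
```

```bash
python3 - <<'E'
from fit import *
o=bot.get_obs(); print({k:np.round(o[k],4) for k in ['time','ee_pos','tcp_rot','wrist_force','torque','opening']})
E
```

```text
{'time': np.float64(22.05), 'ee_pos': array([ 0.5028, -0.1383,  0.1037]), 'tcp_rot': array([179.9987,  -0.2699,  89.2177]), 'wrist_force': array([-0.4299, 12.9275,  0.5959]), 'torque': array([ 2.4694, -0.0446,  0.0479]), 'opening': np.float64(0.0181)}
```

```bash
python3 - <<'E'
from fit import *
ld=lambda n:pickle.load(open(f'pics/{n}.pkl','rb'))
s=shot('side','s15'); w=shot('wrist','w15')
# tail end top edge (far rim) -> in wrist the end face; centre of ellipse
for n in('w10','w12','w13','w14','w15'):
    q=ld(n); m=bluemask(q); u=252; col=np.where(m[150:300,u])[0]+150; v=col.min(); 
    row=np.where(m[v+20])[0]; print(n,v,row.min(),row.max(),[onz(q,251.5,v-.5,z).round(4) for z in (.105,.108)])
q=ld('w11'); m=bluemask(q); col=np.where(m[230:300,252])[0]+230; print('w11',col.min(),[onz(q,251.5,col.min()-.5,z).round(4) for z in (.105,.108)])
# collar lower (front, top) edge in w11 at z=.125-.. and mouth rim nearest(top, z=.129) and shank strip
c=q['color'][:,251].astype(int); print([(v,list(c[v])) for v in range(255,375,2)])
E
```

```text
w10 195 227 275 [array([ 0.5025, -0.1028,  0.105 ]), array([ 0.5026, -0.1017,  0.108 ])]
w12 199 227 275 [array([ 0.5027, -0.0995,  0.105 ]), array([ 0.5027, -0.0982,  0.108 ])]
w13 199 228 274 [array([ 0.5026, -0.1019,  0.105 ]), array([ 0.5026, -0.1007,  0.108 ])]
w14 199 228 275 [array([ 0.5028, -0.0895,  0.105 ]), array([ 0.5028, -0.0883,  0.108 ])]
w15 199 228 275 [array([ 0.5026, -0.1035,  0.105 ]), array([ 0.5026, -0.1023,  0.108 ])]
w11 251 [array([ 0.5032, -0.0967,  0.105 ]), array([ 0.5032, -0.095 ,  0.108 ])]
[(255, [np.int64(15), np.int64(32), np.int64(72)]), (257, [np.int64(22), np.int64(39), np.int64(76)]), (259, [np.int64(15), np.int64(37), np.int64(74)]), (261, [np.int64(10), np.int64(38), np.int64(83)]), (263, [np.int64(46), np.int64(88), np.int64(176)]), (265, [np.int64(47), np.int64(87), np.int64(176)]), (267, [np.int64(44), np.int64(86), np.int64(174)]), (269, [np.int64(49), np.int64(89), np.int64(177)]), (271, [np.int64(47), np.int64(88), np.int64(176)]), (273, [np.int64(42), np.int64(86), np.int64(175)]), (275, [np.int64(46), np.int64(87), np.int64(176)]), (277,
[... 1826 characters left out ...]
, np.int64(30), np.int64(54)]), (349, [np.int64(22), np.int64(36), np.int64(60)]), (351, [np.int64(21), np.int64(35), np.int64(64)]), (353, [np.int64(47), np.int64(76), np.int64(129)]), (355, [np.int64(41), np.int64(75), np.int64(126)]), (357, [np.int64(46), np.int64(77), np.int64(130)]), (359, [np.int64(46), np.int64(79), np.int64(134)]), (361, [np.int64(45), np.int64(76), np.int64(128)]), (363, [np.int64(45), np.int64(76), np.int64(131)]), (365, [np.int64(48), np.int64(78), np.int64(133)]), (367, [np.int64(45), np.int64(75), np.int64(130)]), (369, [np.int64(34), np.int64(62), np.int64(110)]), (371, [np.int64(8), np.int64(2), np.int64(8)]), (373, [np.int64(15), np.int64(13), np.int64(17)])]
```

The hard stop is at the same depth whether the rod is low or centred, and the 5 mm vertical play means the pitch is right. Next I'll check lateral play (yaw/x) just behind the stop.

Request:
servo_tool:
  motion:
    - [[3,0,0,0,0,0],[2,1.5,0,0,0,0],[0,0,0,0,0,0]]

```text
time: 22.45
ee_pos: [0.5045, -0.135, 0.1038]
tcp_rot: [180.0, 0.0, 89.1]
wrist_force: [0.0, -0.4, -2.2]
opening: 0.0182
```

Request:
servo_tool:
  motion:
    - [[0,1.5,0,0,0,0],[0,0,0,0,0,0]]

```text
time: 22.65
ee_pos: [0.5055, -0.1351, 0.1035]
tcp_rot: [-179.9, -0.0, 89.1]
wrist_force: [-3.6, 0.0, -1.6]
opening: 0.0184
```

Request:
servo_tool:
  motion:
    - [[0,-4.5,0,0,0,0],[0,0,0,0,0,0]]

```text
time: 22.85
ee_pos: [0.5013, -0.1352, 0.1038]
tcp_rot: [180.0, 0.0, 89.1]
wrist_force: [0.7, -0.5, -1.7]
opening: 0.0179
```

Request:
servo_tool:
  motion:
    - [[0,-1.5,0,0,0,0],[0,0,0,0,0,0]]

```text
time: 23.05
ee_pos: [0.5001, -0.1351, 0.1039]
tcp_rot: [179.9, 0.0, 89.2]
wrist_force: [1.7, -0.3, -0.9]
opening: 0.0182
```

```bash
python3 - <<'E'
from fit import *
o=bot.get_obs(); print({k:np.round(o[k],4) for k in ['time','ee_pos','tcp_rot','wrist_force','torque','opening']})
ld=lambda n:pickle.load(open(f'pics/{n}.pkl','rb'))
a=cv2.resize(ld('w15')['color'][180:384,150:350],None,fx=2.8,fy=2.8,interpolation=cv2.INTER_CUBIC)
cv2.imwrite('pics/z15.png',a[:,:,::-1])
E
```

```text
{'time': np.float64(23.05), 'ee_pos': array([ 0.5001, -0.1351,  0.1039]), 'tcp_rot': array([1.799418e+02, 8.600000e-03, 8.915050e+01]), 'wrist_force': array([ 1.6618, -0.3103, -0.9244]), 'torque': array([ 0.0412, -0.2878,  0.212 ]), 'opening': np.float64(0.0182)}
```

View pics/z15.png

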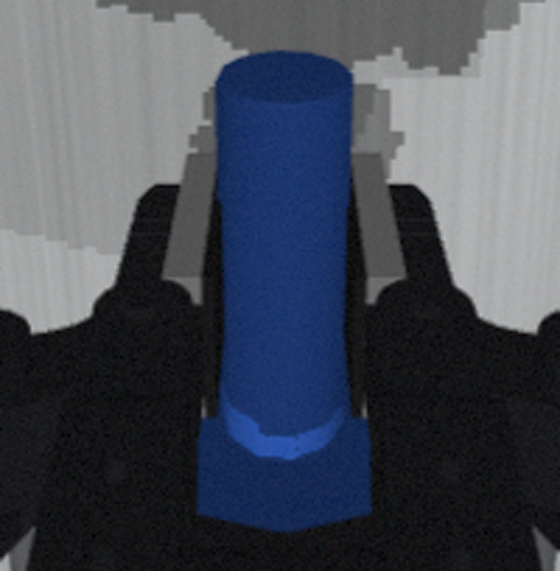

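Lateral play is also full (x 0.5003–0.5047, centre 0.5026), so alignment is good and the stop isn't tilt. Next: recentre, grip harder and raise the push force in steps.

Request:
servo_tool:
  motion:
    - [[0,2.7,0,0,0,0],[-2,0,0,0,0,0],[-2,0,0,0,0,0],[-1,0,0,0,0,0],[0,0,0,0,0,0]]
  newtons: 100

```text
time: 23.55
ee_pos: [0.5025, -0.1382, 0.1035]
tcp_rot: [-180.0, -0.3, 89.2]
wrist_force: [1.5, 11.9, -0.7]
opening: 0.0173
```

Request:
servo_tool:
  motion:
    - [[-1,0,0,0,0,0],[-1,0,0,0,0,0],[0,0,0,0,0,0]]

```text
time: 23.85
ee_pos: [0.5025, -0.1384, 0.1035]
tcp_rot: [-180.0, -0.5, 89.3]
wrist_force: [1.3, 23.3, 0.6]
opening: 0.0172
```

Request:
servo_tool:
  motion:
    - [[-1,0,0,0,0,0],[0,0,0,0,0,0]]

```text
time: 24.05
ee_pos: [0.5024, -0.1385, 0.1034]
tcp_rot: [-180.0, -0.6, 89.3]
wrist_force: [2.1, 28.9, 0.8]
opening: 0.0173
```

```bash
python3 - <<'E'
from fit import *
o=bot.get_obs(); print({k:np.round(o[k],4) for k in ['time','ee_pos','tcp_rot','wrist_force','torque','opening']})
E
```

```text
{'time': np.float64(24.05), 'ee_pos': array([ 0.5024, -0.1385,  0.1034]), 'tcp_rot': array([-179.9856,   -0.5898,   89.3468]), 'wrist_force': array([ 2.0649, 28.9178,  0.8323]), 'torque': array([ 5.5281, -0.2932,  0.0318]), 'opening': np.float64(0.0173)}
```

Still rigid at 29 N, so I won't force it further. I'll relax, let go and look at the joint from straight above with the wrist camera to see what the gap really is.

Request:
servo_tool:
  motion:
    - [[2,0,0,0,0,0],[2,0,0,0,0,0],[0,0,0,0,0,0]]

```text
time: 24.35
ee_pos: [0.5026, -0.1381, 0.1035]
tcp_rot: [-180.0, -0.1, 89.2]
wrist_force: [1.8, 6.6, -0.9]
opening: 0.0172
```

Request:
servo_tool:
  motion:
    - [[0,0,0,0,0,0],[0,0,0,0,0,0],[0,0,0,0,0,0],[0,0,-15,0,0,0],[0,0,-35,0,0,0]]
  gripper: 45

```text
time: 24.85
ee_pos: [0.5012, -0.1389, 0.1526]
tcp_rot: [-179.8, -0.1, 89.1]
wrist_force: [0.8, -0.4, 0.4]
opening: 0.0449
```

```bash
python3 - <<'E'
from fit import *
o=bot.get_obs(); print({k:np.round(o[k],4) for k in ['time','ee_pos','tcp_rot','wrist_force','torque','opening']})
ld=lambda n:pickle.load(open(f'pics/{n}.pkl','rb'))
t=ld('top0');s=ld('side0')
o1,d1=ray(t,472,134);o2,d2=ray(s,637/1.5625,325/1.5625)
A=np.array([d1,-d2]).T;k=np.linalg.lstsq(A,o2-o1,rcond=None)[0];print('knob',o1+k[0]*d1,o2+k[1]*d2)
for z in(.2,.25,.3):print(z,onz(t,435,134,z))
E
```

```text
{'time': np.float64(24.85), 'ee_pos': array([ 0.5012, -0.1389,  0.1526]), 'tcp_rot': array([-1.797523e+02, -5.880000e-02,  8.912110e+01]), 'wrist_force': array([ 0.8062, -0.4091,  0.4019]), 'torque': array([ 0.0174, -0.0524,  0.0281]), 'opening': np.float64(0.0449)}
knob [ 0.49501907 -0.4267553   0.30643019] [ 0.49624777 -0.42760367  0.30725722]
0.2 [ 0.5207153  -0.39884104  0.2       ]
0.25 [ 0.50786172 -0.37383159  0.25      ]
0.3 [ 0.49500814 -0.34882215  0.3       ]
```

Request:
servo_tool:
  motion:
    - [[0,0,-45,0,0,0],[-15,0,-45,0,0,0],[-30,0,-40,0,0,0],[-25,0,0,0,0,0],[-10,0,0,0,0,0]]

```text
time: 25.35
ee_pos: [0.5015, -0.221, 0.2859]
tcp_rot: [179.8, 0.1, 89.0]
wrist_force: [0.1, 0.0, -0.6]
opening: 0.0452
```

Request:
servo_tool:
  motion:
    - [[0,0,0,0,0,0],[0,0,0,0,0,0]]

```text
time: 25.55
ee_pos: [0.501, -0.2185, 0.2832]
tcp_rot: [-179.9, -0.0, 89.1]
wrist_force: [0.2, -0.5, 0.1]
opening: 0.0447
```

```bash
python3 - <<'E'
from fit import *
o=bot.get_obs(); print({k:np.round(o[k],4) for k in ['time','ee_pos','wrist_force']})
w=shot('wrist','w16'); u,v=map(int,proj(w,[.5025,-.165,.11])); print(u,v)
v0=max(0,v-60);a=cv2.resize(w['color'][v0:v0+120,u-70:u+70],None,fx=5,fy=5,interpolation=cv2.INTER_CUBIC)
cv2.imwrite('pics/z16.png',a[:,:,::-1])
E
```

```text
{'time': np.float64(25.55), 'ee_pos': array([ 0.501 , -0.2185,  0.2832]), 'wrist_force': array([ 0.2375, -0.5159,  0.0523])}
252 100
```

View pics/z16.png

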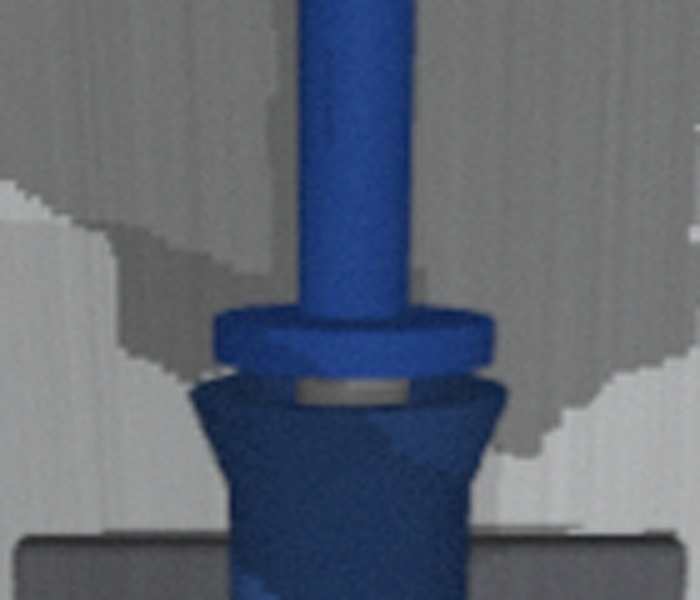

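From above there is a real gap of about 5 mm between collar (front edge y≈370) and mouth (≈392), with the shank visible at (355,390). I'll measure collar and mouth in world coordinates and compare with where the plunger was while held at the stop.

```bash
python3 - <<'E'
from fit import *
ld=lambda n:pickle.load(open(f'pics/{n}.pkl','rb'))
w=ld('w16'); c=lambda u,v:(252-70+(u+.5)/5-.5,40+(v+.5)/5-.5)
for n,(u,v,z) in dict(colfrontL=(216,362,.098),colfrontR=(493,362,.098),colbackL=(216,318,.098),flareL=(192,393,.1),flareR=(507,393,.1),tubeL=(232,485,.1),tubeR=(470,485,.1)).items(): print(n,onz(w,*c(u,v),z).round(4))
a=cv2.resize(w['color'][0:80,190:315],None,fx=6,fy=6,interpolation=cv2.INTER_CUBIC);cv2.imwrite('pics/z16b.png',a[:,:,::-1])
# rod in hand at stop: end-face top/bottom rim rows w15, w10
for n in('w10','w15'):
    q=ld(n); g=q['color'][185:240,252].astype(int); print(n,[(185+i,int(x[2])) for i,x in enumerate(g)][5:45])
E
```

```text
colfrontL [ 0.4775 -0.176   0.098 ]
colfrontR [ 0.5265 -0.1767  0.098 ]
colbackL [ 0.4778 -0.1684  0.098 ]
flareL [ 0.4732 -0.1811  0.1   ]
flareR [ 0.5289 -0.1819  0.1   ]
tubeL [ 0.4796 -0.1976  0.1   ]
tubeR [ 0.5225 -0.1983  0.1   ]
w10 [(190, 102), (191, 97), (192, 99), (193, 99), (194, 96), (195, 85), (196, 85), (197, 86), (198, 84), (199, 86), (200, 87), (201, 85), (202, 82), (203, 87), (204, 87), (205, 85), (206, 84), (207, 84), (208, 85), (209, 84), (210, 86), (211, 90), (212, 87), (213, 98), (214, 118), (215, 115), (216, 112), (217, 110), (218, 109), (219, 112), (220, 116), (221, 110), (222, 113), (223, 114), (224, 111), (225, 110), (226, 113), (227, 111), (228, 113), (229, 111)]
w15 [(190, 97), (191, 99), (192, 99), (193, 99), (194, 99), (195, 98), (196, 100), (197, 97), (198, 89), (199, 83), (200, 85), (201, 85), (202, 86), (203, 84), (204, 84), (205, 86), (206, 89), (207, 85), (208, 87), (209, 87), (210, 87), (211, 85), (212, 87), (213, 88), (214, 88), (215, 88), (216, 96), (217, 113), (218, 117), (219, 112), (220, 112), (221, 110), (222, 109), (223, 111), (224, 110), (225, 109), (226, 108), (227, 113), (228, 111), (229, 110)]
```

View pics/z16b.png

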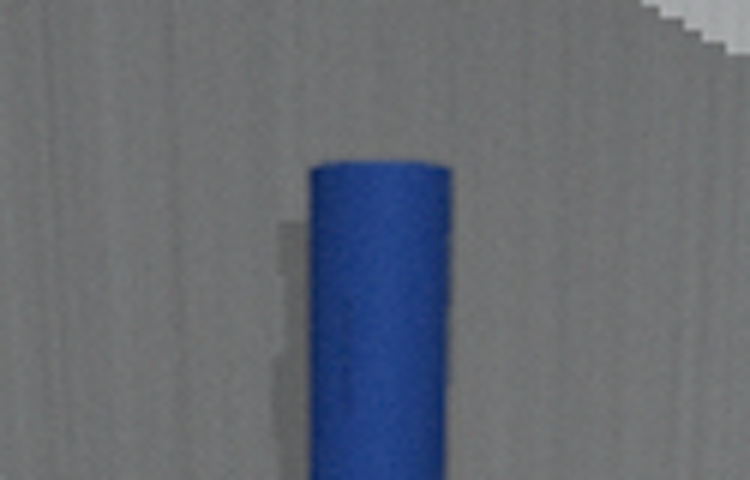

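```bash
python3 - <<'E'
from fit import *
ld=lambda n:pickle.load(open(f'pics/{n}.pkl','rb'))
for n,v1,v2,dz in(('w15',198.3,216.3,0),('w10',194.6,213,-.002)):
    q=ld(n);print(n,onz(q,251.5,v1,.09+dz).round(4),onz(q,251.5,v2,.11+dz).round(4))
q=ld('w16');u=190+380/6;print('w16 end',onz(q,u,(162.5)/6-.5,.107).round(4), onz(q,u,(172)/6-.5,.097).round(4))
q=ld('w11');print('w11',onz(q,251.5,250.5,.087).round(4),onz(q,251.5,262,.107).round(4))
E
```

```text
w15 [ 0.5026 -0.1094  0.09  ] [ 0.5025 -0.1087  0.11  ]
w10 [ 0.5025 -0.1094  0.088 ] [ 0.5025 -0.1089  0.108 ]
w16 end [ 0.5036 -0.1085  0.107 ] [ 0.5036 -0.1088  0.097 ]
w11 [ 0.503  -0.1073  0.087 ] [ 0.503  -0.1065  0.107 ]
```

The tail end is at y=-0.109 both held and released. Home would be about -0.1135, so it stands 4.5–5 mm short with a hard stop. I'll regrasp, push lightly and wiggle in x, z and yaw to find whether the tip is caught on something.

Request:
servo_tool:
  motion:
    - [[30,1,0,0,0,0],[30,0.8,0,0,0,0],[25.5,0,0,0,-0.035,0],[1.4,0,40,0,0,0],[1.4,0,40,0,0,0]]

```text
time: 26.1
ee_pos: [0.5048, -0.1316, 0.2035]
tcp_rot: [179.9, 2.0, 89.3]
wrist_force: [0.6, 0.5, -1.8]
opening: 0.0451
```

Request:
servo_tool:
  motion:
    - [[1.4,0,40,0,0,0],[1.3,0,35,0,0,0],[1,0,30.5,0,0,0],[0,0,0,0,0,0],[0,0,0,0,0,0]]

```text
time: 26.6
ee_pos: [0.5041, -0.1328, 0.0987]
tcp_rot: [-180.0, 2.0, 89.2]
wrist_force: [1.0, 0.1, 0.0]
opening: 0.0448
```

Request:
servo_tool:
  motion:
    - [[0,0,0,0,0,0],[0,0,0,0,0,0],[0,0,0,0,0,0],[0,0,0,0,0,0],[0,0,0,0,0,0]]
  gripper: 10
  newtons: 80

```text
time: 27.1
ee_pos: [0.5047, -0.1334, 0.0992]
tcp_rot: [179.9, 2.0, 89.1]
wrist_force: [-2.9, 3.7, 6.8]
opening: 0.0175
```

Request:
servo_tool:
  motion:
    - [[0.5,0,-2,0,0.012,0],[0,0,-2,0,0.012,0],[0,0,-1.5,0,0.011,0],[0,0,0,0,0,0]]

```text
time: 27.5
ee_pos: [0.5046, -0.1331, 0.1037]
tcp_rot: [180.0, -0.0, 89.1]
wrist_force: [0.5, 1.0, -0.4]
opening: 0.0176
```

```bash
python3 - <<'E'
from fit import *
o=bot.get_obs(); print({k:np.round(o[k],4) for k in ['time','ee_pos','tcp_rot','wrist_force','torque','opening']})
w=shot('wrist','w17')
E
```

```text
{'time': np.float64(27.5), 'ee_pos': array([ 0.5046, -0.1331,  0.1037]), 'tcp_rot': array([ 1.79978e+02, -4.61000e-02,  8.91212e+01]), 'wrist_force': array([ 0.5407,  1.0435, -0.3877]), 'torque': array([-0.0275,  0.0169,  0.0246]), 'opening': np.float64(0.0176)}
```

View pics/w17.png

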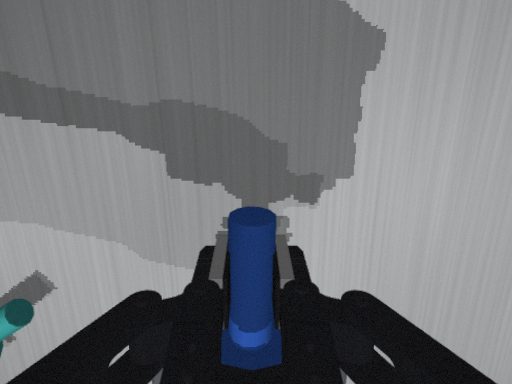

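Request:
servo_tool:
  motion:
    - [[-1.5,0,0,0,0,0],[0,0,0,0,0,0]]

```text
time: 27.75
ee_pos: [0.5044, -0.1339, 0.1034]
tcp_rot: [-180.0, -0.1, 89.2]
wrist_force: [0.1, 3.9, 0.5]
opening: 0.0175
```

Request:
servo_tool:
  motion:
    - [[0,-2,0,0,0,0],[0,0,0,0,0,0]]

```text
time: 27.95
ee_pos: [0.5026, -0.1339, 0.1036]
tcp_rot: [180.0, -0.0, 89.2]
wrist_force: [2.2, 4.0, -0.0]
opening: 0.0174
```

Request:
servo_tool:
  motion:
    - [[0,0,0,0,0,0.012],[0,0,0,0,0,0]]

```text
time: 28.15
ee_pos: [0.5027, -0.1339, 0.1035]
tcp_rot: [180.0, -0.0, 88.5]
wrist_force: [3.1, 4.2, -1.0]
opening: 0.0174
```

Request:
servo_tool:
  motion:
    - [[0,0,0,0,0,-0.024],[0,0,0,0,0,0]]

```text
time: 28.35
ee_pos: [0.5023, -0.134, 0.1035]
tcp_rot: [-180.0, -0.0, 89.9]
wrist_force: [1.7, 5.4, 0.7]
opening: 0.0175
```

```bash
python3 - <<'E'
from fit import *
o=bot.get_obs(); print({k:np.round(o[k],4) for k in ['time','ee_pos','tcp_rot','wrist_force','torque','opening']})
E
```

```text
{'time': np.float64(28.35), 'ee_pos': array([ 0.5023, -0.134 ,  0.1035]), 'tcp_rot': array([-1.799999e+02, -4.550000e-02,  8.991480e+01]), 'wrist_force': array([1.7211, 5.4137, 0.7301]), 'torque': array([ 0.9124, -0.3059,  0.0774]), 'opening': np.float64(0.0175)}
```

The lateral friction moment at the stop (Mz≈0.08 Nm at Fx≈1.7 N) puts the contact near the collar, not the tip. I'll calibrate the moment arm with a side push against the bore to find the contact height.

Request:
servo_tool:
  motion:
    - [[4,0,0,0,0,0.012],[4,0,0,0,0,0],[0,0,0,0,0,0]]

```text
time: 28.65
ee_pos: [0.5024, -0.1262, 0.1036]
tcp_rot: [-180.0, 0.0, 89.1]
wrist_force: [0.4, 0.5, -0.6]
opening: 0.0175
```

Request:
servo_tool:
  motion:
    - [[0,2.5,0,0,0,0],[0,3,0,0,0,0],[0,0,0,0,0,0]]

```text
time: 28.95
ee_pos: [0.5068, -0.1263, 0.103]
tcp_rot: [-179.8, -0.0, 89.1]
wrist_force: [-7.3, 2.3, 1.1]
opening: 0.0176
```

```bash
python3 - <<'E'
from fit import *
o=bot.get_obs(); print({k:np.round(o[k],4) for k in ['time','ee_pos','tcp_rot','wrist_force','torque','opening']})
E
```

```text
{'time': np.float64(28.95), 'ee_pos': array([ 0.5068, -0.1263,  0.103 ]), 'tcp_rot': array([-1.798028e+02, -3.940000e-02,  8.909050e+01]), 'wrist_force': array([-7.2531,  2.2862,  1.1041]), 'torque': array([ 0.1489,  1.3186, -0.4783]), 'opening': np.float64(0.0176)}
```

Request:
servo_tool:
  motion:
    - [[0,-5.5,0,0,0,0],[-5,0,0,0,0,0],[-3,0,0,0,0,0],[-2,0,0,0,0,0],[0,0,0,0,0,0]]

```text
time: 29.45
ee_pos: [0.5025, -0.1343, 0.1036]
tcp_rot: [180.0, -0.3, 89.2]
wrist_force: [0.1, 17.6, 1.9]
opening: 0.0177
```

```bash
python3 - <<'E'
from fit import *
o=bot.get_obs(); print({k:np.round(o[k],4) for k in ['time','ee_pos','tcp_rot','wrist_force','torque','opening']})
E
```

```text
{'time': np.float64(29.45), 'ee_pos': array([ 0.5025, -0.1343,  0.1036]), 'tcp_rot': array([179.9708,  -0.3394,  89.2351]), 'wrist_force': array([ 0.0957, 17.5589,  1.9366]), 'torque': array([ 3.0953, -0.1737,  0.1364]), 'opening': np.float64(0.0177)}
```

```bash
python3 - <<'E'
from fit import *
ld=lambda n:pickle.load(open(f'pics/{n}.pkl','rb'))
def enh(q,u0,v0,w,h,f):
    a=q['color'][v0:v0+h,u0:u0+w].astype(np.float32); a=cv2.GaussianBlur(a,(0,0),.6)
    a=np.clip(255*(a/255)**.45*1.1-20,0,255).astype(np.uint8); return cv2.resize(a,None,fx=f,fy=f,interpolation=cv2.INTER_CUBIC)[:,:,::-1]
c=np.zeros((600,800,3),np.uint8)
a=enh(ld('w5'),208,285,86,70,4.5);c[:a.shape[0],:a.shape[1]]=a
b=enh(ld('w16'),212,100,80,45,4.9);c[:b.shape[0],400:400+b.shape[1]]=b
d=enh(ld('w11'),215,300,75,60,5);c[325:325+275,:375]=d[:275]
cv2.imwrite('pics/z17.png',c)
E
```

```text
(no output)
```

View pics/z17.png

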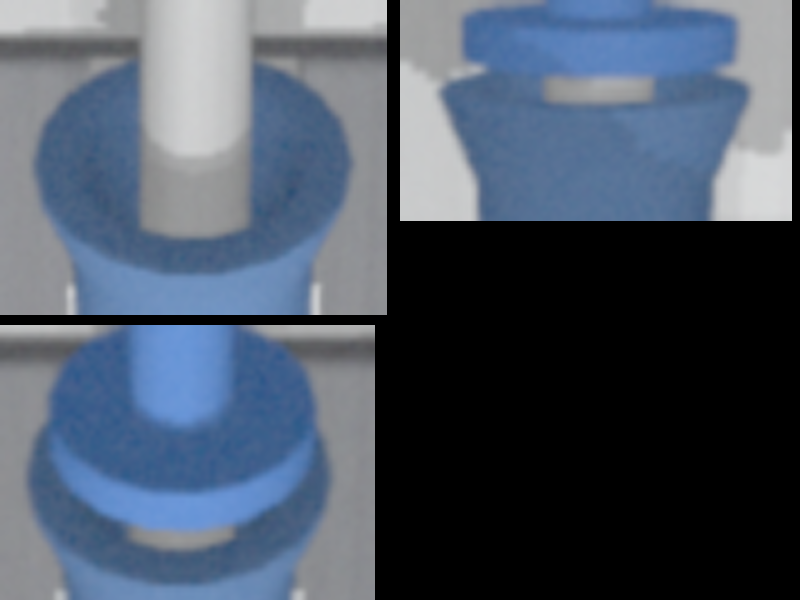

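The annular mouth face is plainly visible with the collar standing off it. I'll try further small alignments (higher, to −x, pitched either way), each backed off then pushed to a modest force.

Request:
servo_tool:
  motion:
    - [[5,0,0,0,0,0],[0,0,-2,0,0,0],[-4,0,0,0,0,0],[-1,0,0,0,0,0],[0,0,0,0,0,0]]

```text
time: 29.95
ee_pos: [0.5024, -0.1343, 0.1055]
tcp_rot: [180.0, -0.3, 89.2]
wrist_force: [1.7, 17.4, 1.7]
opening: 0.0172
```

Request:
servo_tool:
  motion:
    - [[5,0,0,0,0,0],[0,-1.8,2,0,0,0],[-4,0,0,0,0,0],[-1,0,0,0,0,0],[0,0,0,0,0,0]]

```text
time: 30.45
ee_pos: [0.5005, -0.1343, 0.1034]
tcp_rot: [180.0, -0.3, 89.2]
wrist_force: [3.3, 18.6, 0.7]
opening: 0.0173
```

Request:
servo_tool:
  motion:
    - [[5,0,0,0,0,0],[0,1.8,0,0,0.014,0],[-4,0,0,0,0,0],[-1,0,0,0,0,0],[0,0,0,0,0,0]]

```text
time: 30.95
ee_pos: [0.5024, -0.1343, 0.1036]
tcp_rot: [180.0, -1.2, 89.2]
wrist_force: [2.1, 19.0, 2.6]
opening: 0.0175
```

Request:
servo_tool:
  motion:
    - [[5,0,0,0,0,0],[0,0,0,0,-0.028,0],[-4,0,0,0,0,0],[-1,0,0,0,0,0],[0,0,0,0,0,0]]

```text
time: 31.45
ee_pos: [0.502, -0.1342, 0.1033]
tcp_rot: [-180.0, 0.5, 89.2]
wrist_force: [0.2, 16.4, 1.0]
opening: 0.0177
```

```bash
python3 - <<'E'
from fit import *
o=bot.get_obs(); print({k:np.round(o[k],4) for k in ['time','ee_pos','tcp_rot','wrist_force','torque','opening']})
E
```

```text
{'time': np.float64(31.45), 'ee_pos': array([ 0.502 , -0.1342,  0.1033]), 'tcp_rot': array([-179.9575,    0.4784,   89.2417]), 'wrist_force': array([ 0.1745, 16.4011,  1.0164]), 'torque': array([ 3.2012, -0.1604,  0.2082]), 'opening': np.float64(0.0177)}
```

Every alignment stops at the same flat stop (y=-0.1343). One last try: full grip, levelled, and a firmer push in steps up to about 45 N, well under the 120 N wrist limit.

Request:
servo_tool:
  motion:
    - [[2,0,0,0,0.014,0],[-2,0,0,0,0,0],[-1.5,0,0,0,0,0],[0,0,0,0,0,0]]
  newtons: 120

```text
time: 31.85
ee_pos: [0.5019, -0.1344, 0.1034]
tcp_rot: [-180.0, -0.5, 89.3]
wrist_force: [0.6, 26.3, 3.2]
opening: 0.0166
```

Request:
servo_tool:
  motion:
    - [[-1.5,0,0,0,0,0],[0,0,0,0,0,0]]

```text
time: 32.05
ee_pos: [0.5019, -0.1345, 0.1033]
tcp_rot: [-180.0, -0.7, 89.4]
wrist_force: [0.4, 34.6, 4.7]
opening: 0.0162
```

Request:
servo_tool:
  motion:
    - [[-1.5,0,0,0,0,0],[0,0,0,0,0,0]]

```text
time: 32.25
ee_pos: [0.5018, -0.1347, 0.1033]
tcp_rot: [-180.0, -0.8, 89.4]
wrist_force: [1.3, 43.8, 5.7]
opening: 0.0166
```

```bash
python3 - <<'E'
from fit import *
o=bot.get_obs(); print({k:np.round(o[k],4) for k in ['time','ee_pos','tcp_rot','wrist_force','torque','opening']})
w=shot('wrist','w18'); g=w['color'][185:240,252].astype(int); print([(185+i,int(x[2])) for i,x in enumerate(g)][5:50])
E
```

```text
{'time': np.float64(32.25), 'ee_pos': array([ 0.5018, -0.1347,  0.1033]), 'tcp_rot': array([-179.954 ,   -0.8244,   89.418 ]), 'wrist_force': array([ 1.346 , 43.8329,  5.7302]), 'torque': array([ 7.9773, -0.1944,  0.2187]), 'opening': np.float64(0.0166)}
[(190, 100), (191, 99), (192, 100), (193, 100), (194, 101), (195, 100), (196, 100), (197, 100), (198, 99), (199, 99), (200, 96), (201, 100), (202, 100), (203, 100), (204, 97), (205, 98), (206, 86), (207, 84), (208, 84), (209, 84), (210, 85), (211, 85), (212, 85), (213, 85), (214, 83), (215, 84), (216, 85), (217, 85), (218, 85), (219, 83), (220, 86), (221, 84), (222, 83), (223, 86), (224, 92), (225, 113), (226, 111), (227, 111), (228, 112), (229, 108), (230, 109), (231, 110), (232, 109), (233, 109), (234, 111)]
```

It's a solid, repeatable stop even at 44 N, with no slip in the grip, so the plunger is seated as far as it physically goes. I'll relax, lower it to its rest, let go and back away.

Request:
servo_tool:
  motion:
    - [[2,0,0,0,0,0],[2,0,0,0,0,0],[1.7,0,0,0,0,0],[0,0,1.5,0,0,0],[0,0,0,0,0,0]]

```text
time: 32.8
ee_pos: [0.5022, -0.1342, 0.1023]
tcp_rot: [180.0, -0.2, 89.2]
wrist_force: [-0.2, 11.4, 4.2]
opening: 0.0167
```

Request:
servo_tool:
  motion:
    - [[0,0,0,0,0,0],[0,0,0,0,0,0],[0,0,0,0,0,0],[0,0,0,0,0,0],[0,0,0,0,0,0]]
  gripper: 45

```text
time: 33.3
ee_pos: [0.5022, -0.1354, 0.1021]
tcp_rot: [-180.0, 0.0, 89.1]
wrist_force: [0.4, -1.1, -0.7]
opening: 0.045
```

Request:
servo_tool:
  motion:
    - [[0,0,-10,0,0,0],[0,0,-25,0,0,0],[0,0,-45,0,0,0],[-15,0,-45,0,0,0],[-30,0,-45,0,0,0]]

```text
time: 33.8
ee_pos: [0.5015, -0.1773, 0.2719]
tcp_rot: [179.9, 0.0, 89.3]
wrist_force: [1.0, -0.3, 0.3]
opening: 0.045
```

Request:
servo_tool:
  motion:
    - [[-30,0,-10,0,0,0],[-10,0,0,0,0,0],[0,0,0,0,0,0],[0,0,0,0,0,0]]

```text
time: 34.2
ee_pos: [0.5007, -0.2173, 0.2777]
tcp_rot: [-179.9, -0.1, 89.1]
wrist_force: [-0.5, -0.3, 0.3]
opening: 0.0448
```

```bash
python3 - <<'E'
from fit import *
o=bot.get_obs(); print({k:np.round(o[k],4) for k in ['time','ee_pos','tcp_rot','wrist_force','opening']})
w=shot('wrist','w19'); t=shot('top','t19'); s=shot('side','s19'); u,v=map(int,proj(w,[.5025,-.165,.11])); print(u,v)
v0=max(0,v-60);a=cv2.resize(w['color'][v0:v0+120,u-70:u+70],None,fx=5,fy=5,interpolation=cv2.INTER_CUBIC)
cv2.imwrite('pics/z19.png',a[:,:,::-1]); print(v0,u-70)
cv2.imwrite('pics/s19b.png',cv2.resize(s['color'][120:280,180:420],None,fx=3.3,fy=3.3,interpolation=cv2.INTER_CUBIC)[:,:,::-1])
E
```

```text
{'time': np.float64(34.2), 'ee_pos': array([ 0.5007, -0.2173,  0.2777]), 'tcp_rot': array([-1.799026e+02, -6.460000e-02,  8.912290e+01]), 'wrist_force': array([-0.5135, -0.32  ,  0.2628]), 'opening': np.float64(0.0448)}
253 102
42 183
```

View pics/z19.png

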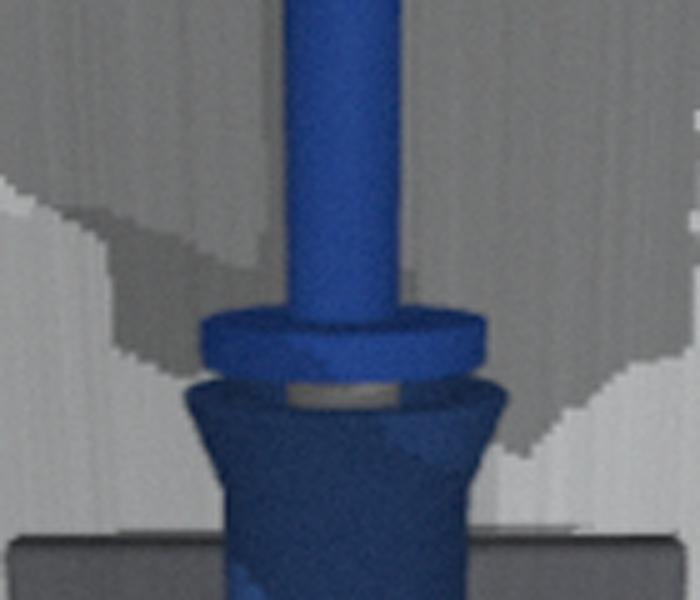

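View pics/s19b.png

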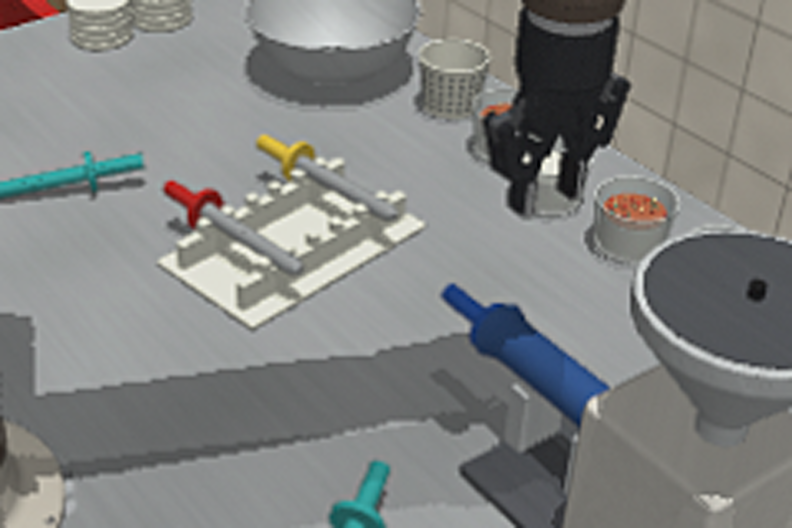

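The plunger sits stably against the stop. Red and yellow lie untouched on the rack, at (190,205) and (285,155) in the side crop. The gripper is clear. I'm handing in.

```bash
python3 - <<'E'
from fit import *
print(bot.job_done()); o=bot.get_obs(); print(o['time'],o['wrist_force'])
E
```

```text
the job is handed in; nothing more can be done
None
the job is handed in; nothing more can be done
```

I refitted the blue plunger in the filler in the order you asked, but it may not be fully home: the cameras show the collar about 4–5 mm short of the mouth face. I handed the job in at about 34 s.

**What I did**
- I lifted the blue-collared plunger straight up off the rack, pushed its tip about 75 mm into the bore and let go. It stayed, tail sagging about 7°.
- I took hold of it again on the tail, levelled it, pushed it in until it stopped, and let go.
- That stop left a visible gap, so I regrasped the tail twice and pushed again.

**Last checks**
- **Released:** the plunger stays put with the tail outside. The gripper is clear, with wrist force near zero.
- **Red and yellow:** both still lie on the rack.
- **Limits:** the highest wrist force I read was about 44 N.

**Check that failed**
- **Gap:** from above, a strip of shank shows between the collar and the mouth, so the tip is about 145 mm in rather than 150.
- **Stop:** it is hard and comes at the same depth every time. Moving the plunger sideways, up or down, tilting or turning it slightly, and pushing up to about 44 N did not change it.
- **Cause:** not found. The plunger had full side and vertical play just before the stop, so it isn't tilted and binding. The forces suggest the collar is already bearing on something at the mouth, but they don't prove it.

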